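Index the liner-drying carousel and hang the next cup

TASK

Index the drying carousel one click, so that the empty peg clicks home at the open front and the cups already drying ride along on their pegs. Then take the tall cup from the drain rack and set it gently upside down over that empty peg, its rim resting squarely on the turntable, and let go. Leave the short cup in the rack and the other things on the table alone.

Things in the scene. Friction and masses are not known exactly. Their poses are not given: they have to be found in the camera images.
- carousel: Fixed drying carousel: white pedestal, dryer hood, aluminium turntable 300 mm across, its surface 47 mm above the table. Origin on the table on the turntable's axis; x from the open front (robot side) to the rear, y to the robot's left, z up. Four steel drying pegs 115 mm from the axis, 90 degrees apart, and midway between them four steel handle posts 125 mm from the axis.
- hood_edge (a point): Middle of the lower front edge of the hood, at carousel x -63, y 0, z 176 mm. The hood reaches 170 mm either side of it and back over the turntable: a white air bar from carousel x -63 to -23 mm, 176 to 241 mm above the table, then a clear sheet 176 to 184 mm above the table on two posts at the rear. The front handle posts stand 25 mm in front of the bar.
- turntable (a joint): Turntable angle in rad, 0 at the start, growing counter-clockwise from above (what is at the left comes to the front, the front goes to the right). Sprung detents every 90 degrees: -1.571, 0, 1.571, 3.142. Turning it takes up to about 7 N at a handle post, and past half way it falls into the next detent by itself.
- handle_post (a point): Centre of the top of the handle post that starts at the front left, 150 mm above the table. The post is upright, 14 mm across, bare for 95 mm below this point. Turns with the turntable.
- empty_peg (a point): Foot (on the turntable's surface, 47 mm above the table) of the one peg without a cup: at the left under the hood at the start. Every peg is upright, 28 mm across and 60 mm high with a tapered tip. Turns with the turntable.
- loading_place (a point): Fixed point on the turntable's surface height at the open front of the carousel (carousel x -115 mm, y 0), where the foot of a peg stands when it is in the loading position.
- front_peg (a point): Foot of the peg that is at the front at the start; it carries an inverted cup. Turns with the turntable.
- right_peg (a point): Foot of the peg that is at the right under the hood at the start, with a cup. Turns with the turntable.
- rear_peg (a point): Foot of the peg that is at the rear under the hood at the start, with a cup. Turns with the turntable.
- rack: Fixed drain rack, grey base 150 x 220 x 8 mm, two steel-rail troughs 115 mm apart along its y. Origin centre of its underside; x roughly away from the robot. A cup lies in each, axis 30 degrees from level, closed end up and away from the robot, mouth down towards it against a low stop bar. The rails run under the cup within 18 mm either side of its axis, so its sides are free.
- tall_liner: The rinsed tall white plastic cup (centrifuge liner), straight cylinder 50 mm outside, 95 mm long, wall 3 mm, closed end 4 mm, about 57 g. Origin at the centre of its mouth (rim plane); its z axis points from the mouth to the closed end, so z is up when it stands inverted. Lies in either trough of the rack.
- short_liner: Short cup in the other trough, 50 mm outside, 60 mm long; same origin and axes.
- liner_front: Tall cup like tall_liner (50 x 95 mm, origin at the mouth, z to the closed end) already inverted on the peg that starts at the front.
- liner_right: Tall cup like tall_liner (50 x 95 mm, origin at the mouth, z to the closed end) already inverted on the peg that starts at the right.
- liner_rear: Tall cup like tall_liner (50 x 95 mm, origin at the mouth, z to the closed end) already inverted on the peg that starts at the rear.
- reagent_bottle: Loose white bottle with cap, 56 mm across, 150 mm high, origin centre of underside. Bystander.
- tape_roll: Loose roll of paper tape lying flat, 64 mm across, 20 mm high, origin centre of underside. Bystander.
- specimen_jar: Loose clear jar with white cap, 52 mm across, 70 mm high, origin centre of underside. Bystander.
- marker: Loose black marker lying along its x, 12 mm thick, 120 mm long. Bystander.
- wash_bottle: Loose white bottle with grey cap, 60 mm across, 170 mm high, origin centre of underside. Bystander.
Mind the look-alikes: they are no part of the job. Leave any green or yellow look-alike of the tall_liner alone.

How it is judged:
On the way, in this order (a step that is already met when the one before it is completed fails the run):
1. the carousel is indexed one click, at rest with the empty peg at the front, while the tall cup is still in the rack (value of joint turntable between 1.5108 and 1.6308 rad and velocity of joint turntable between -0.05 and 0.05 rad/s and distance of tall_liner from where it was at the start of the episode below 0.03 m), for 0.2 s.
2. the tall cup stands upside down over the empty peg (horizontal distance between tall_liner and empty_peg below 0.012 m and z of tall_liner in the frame of empty_peg below 0.005 m and angle between tall_liner's own z axis and vertical below 0.06 rad), for 0.2 s.
At the end, for the whole second after the job is handed in: Turntable within 0.06 rad of 1.571, empty peg within 9 mm of the loading place; tall cup inverted on it and the other three cups on theirs: mouth within 12 mm of the peg axis, 5 mm of the surface, 0.06 rad of upright; tall cup at rest, released; short cup within 15 mm of its start (all of step 2 and value of joint turntable between 1.5108 and 1.6308 rad and horizontal distance between empty_peg and loading_place below 0.009 m and linear speed of tall_liner below 0.02 m/s and angular speed of tall_liner below 0.2 rad/s and horizontal distance between liner_front and front_peg below 0.012 m and z of liner_front in the frame of front_peg below 0.005 m and angle between each of liner_front, liner_right, liner_rear's own z axis and vertical below 0.06 rad and horizontal distance between liner_right and right_peg below 0.012 m and z of liner_right in the frame of right_peg below 0.005 m and horizontal distance between liner_rear and rear_peg below 0.012 m and z of liner_rear in the frame of rear_peg below 0.005 m and distance of short_liner from where it was at the start of the episode below 0.015 m); the robot touches nothing.
It fails at once if the turntable is turned past the next detent or the wrong way (more than 0.5 rad) (value of joint turntable above 2.0708 rad or value of joint turntable below -0.5 rad).
It fails at once if the tall cup is dropped onto the peg or slammed down (faster than 0.45 m/s within 30 mm of the empty peg's axis and 80 mm of the turntable) (linear speed of tall_liner above 0.45 m/s and horizontal distance between tall_liner and empty_peg below 0.03 m and z of tall_liner in the frame of empty_peg below 0.08 m).
It fails at once if a cup already drying tips or comes off its peg (angle between any of liner_front, liner_right, liner_rear's own z axis and vertical above 0.35 rad or horizontal distance between liner_front and front_peg above 0.02 m or z of liner_front in the frame of front_peg above 0.03 m or horizontal distance between liner_right and right_peg above 0.02 m or z of liner_right in the frame of right_peg above 0.03 m or horizontal distance between liner_rear and rear_peg above 0.02 m or z of liner_rear in the frame of rear_peg above 0.03 m).
It fails at once if the short cup is moved by more than 30 mm (distance of short_liner from where it was at the start of the episode above 0.03 m).
It fails at once if a bystander is moved by more than 30 mm (distance of any of reagent_bottle, tape_roll, specimen_jar, marker, wash_bottle from where it was at the start of the episode above 0.03 m).
It also fails if it takes over 70 s, if anything falls off the work surface, if the arm or the gripper's body presses on something with over 40 N, if the wrist force passes 120 N, or if a joint passes its speed limit or range.

ROBOT

A 7-joint arm with a two-finger parallel gripper is mounted at the origin on the work surface. World frame = base frame: x ahead of the robot, y to its left, z up, the work surface at z = 0. Lengths are in m, angles in rad, forces in N, time in s.
With the tool pointing down it reaches from about 0.4 to 0.85 m from the base axis. Payload 4.5 kg.
Tool frame: the origin (TCP) lies where the fingers leave the gripper's body, on its centre line; the fingertips stand 64 mm ahead of it and the grasp point (between the pads) lies 45 mm ahead of it; z points along the fingers, y is the direction in which the jaws open and shut (so a half turn about z gives the same grasp; the last joint's range is limited). The gripper opens to 88 mm and grips with 3 to 60 N. Pads are 18 mm wide; open, the fingers measure 123 mm over their backs; the gripper's body (75 mm by 187 mm) begins 45 mm behind the grasp point.
Start: joints at [1.235, 0.689, -0.195, 1.565, 0.157, 0.902, -0.215], TCP at [0.226, -0.583, 0.303] pointing down, gripper open.
Joint ranges: [-3.01, 3.01], [-0.46, 2.08], [-1.47, 1.51], [0.13, 2.56], [-1, 4.14], [0.04, 2.09], [-2.66, 2.66]. Speed limits (rad/s): [2.57, 2.57, 3.14, 3.14, 3.14, 3.14, 3.14].

INTERFACE

Orientations are given as a unit quaternion [x, y, z, w].
In Python, from plant import monitor, snapshot, workorder, finder gives the robot as it stands.
- The arm moves only by the tool carry_out, never from a script. Its argument "motion" is one flat list of numbers, 6 for each row, row after row: the shift along the tool's x, y, z in cm, then the turn, a rotation vector about the tool's x, y, z in rad. In form: [x, y, z, rx, ry, rz, x, y, z, rx, ry, rz, ...]. A call has 1 to 8 rows; each row shifts and turns the commanded pose from where the row before left it, along the tool's axes as they then stand; what a row does not reach is not made up. A row lasts 1/8 s, in which the tool goes at most 62.5 mm and 10.7 degrees, less where a joint would pass 70% of its speed; a pose out of reach is approached as far as the arm can. A call with a gripper value outside its range is refused whole. "hand" is the finger opening in cm, from 0 to 8.81, set as the call begins (left out, the last holds). The fingers move at their own pace and stop on an object; "grip_force" is the grip in N (left out, the last holds). Time passes only in rows, so rows that do not move let the fingers close. It gives the time, the measured TCP pose, the force and the opening at its end, in the units of the state.
- monitor.get_state(): the state, without advancing time (a new reading comes with each control period).
- snapshot(name): name is "scene" or "top" or "wrist"; returns a dict with "frame" (480x640x3 uint8, red, green, blue), "range_z" (480x640 float32, m along the optical axis (not along the pixel's ray), 0 where there is no reading), "fx", "fy", "cx", "cy" (pixels), "D" ([k1, k2, p1, p2, k3] as OpenCV has them; the pictures are not rectified), "rvec" (rotation vector, rad) and "tvec" (3), from world to camera coordinates, as OpenCV has them; the wrist camera has in their place "hand_eye" (4x4, takes a point from camera to tool coordinates, whose origin is the TCP and whose axes are the flange's). Camera axes: x right, y down, z forward; pixel columns grow to the right and rows downward; lengths in m; the calibration is good to about 2 mm. A picture is of the moment at which its call begins: read the wrist's pose just before it.
- workorder.finish_job(): hands the job in, once; it reports no verdict.
Trained networks look in a picture, given as the dict that the camera call returned (one of the last four; its "shot" number tells which), for a name from the list of things; names that differ only in an ending like _2 or _b are one class to them, and where a whole thing is asked for, a point or a joint stands for the part that bears it (a point fixed in the world has none). Each returns a list of dicts, best first, with "p" (0 to 1); they miss things now and then, are a little off and sometimes report something else, mostly with a low value. They report only what shows in the picture. A call takes as long as a camera call. They do not tell look-alikes from the thing itself.
- finder.masks_of(picture, thing): "pixels" (480x640 bool, what is visible of it) and "extent" ([left, top, right, bottom] in pixels, round what is visible of it).
The state is a dict: "clock": time; "q": joint angles; "qd": joint speeds; "joint_torque": joint torques, N m; "tool_pos": TCP position; "eef_rot": TCP orientation; "contact_force": force on the tool from outside, world axes, zero at the start; "moment": the same for the moment, N m; "opening": opening from 0.0 (shut) to 1.0 (fully open).
Only numpy, scipy, OpenCV 4.12 (cv2) and the standard library are available. Lean on these libraries where they do the work, as an engineer would, in place of code of your own. Each camera call takes 0.05 s, during which the arm holds its last target. There are 200 camera calls.

## Working session

There is one attempt and no reset: what is moved stays moved. The work goes in short steps, Python scripts to look and compute and a tool call to move; the robot and the scene stay as the last step left them, time stands still between calls to the robot, and variables do not carry over. Pictures are saved under pics/ and viewed, about 8 in all and at most 12, crops included, and the job is handed in when it is done.

Besides the shell and the picture viewer there is one more tool, called after "Request:" by a JSON object that holds its "method" and its "body", one argument or row to a line. carry_out: Moves the arm, as the interface text tells. Its arguments: {"type":"object","properties":{"motion":{"type":"array"},"hand":{"type":"number"},"grip_force":{"type":"number"}},"required":["motion"]}

```bash
mkdir -p pics; ls; cat > h.py <<'E'
import numpy as np, cv2
from scipy.spatial.transform import Rotation as R
from plant import monitor, snapshot, workorder, finder
def pose():
    s=monitor.get_state(); return np.array(s["tool_pos"]),R.from_quat(s["eef_rot"])
def cam2world(pic,p=None):
    if "hand_eye" in pic:
        t,r=p; H=np.array(pic["hand_eye"]); return r.as_matrix()@H[:3,:3], r.as_matrix()@H[:3,3]+t
    Rm=cv2.Rodrigues(np.array(pic["rvec"],float))[0]; return Rm.T,-Rm.T@np.array(pic["tvec"],float).ravel()
def K(pic): return np.array([[pic["fx"],0,pic["cx"]],[0,pic["fy"],pic["cy"]],[0,0,1.]])
def cloud(pic,mask,p=None):
    v,u=np.nonzero(mask&(pic["range_z"]>0)); z=pic["range_z"][v,u]
    n=cv2.undistortPoints(np.stack([u,v],1).astype(np.float64)[:,None],K(pic),np.array(pic["D"],float))[:,0]
    A,b=cam2world(pic,p); return np.c_[n*z[:,None],z]@A.T+b
def save(pic,name): cv2.imwrite("pics/"+name,cv2.cvtColor(pic["frame"],cv2.COLOR_RGB2BGR))
E
python3 - <<'E'
from h import *
s=monitor.get_state(); print(s)
for n in ["scene","top"]:
    pic=snapshot(n); save(pic,n+"0.png"); A,b=cam2world(pic); print(n,b.round(3),A[:,2].round(3))
    for t in ["carousel","hood_edge","handle_post","empty_peg","front_peg","rack","tall_liner","short_liner","liner_front","reagent_bottle","tape_roll","specimen_jar","marker","wash_bottle"]:
        for d in finder.masks_of(pic,t)[:3]:
            c=cloud(pic,d["pixels"])
            if len(c): print(t,round(d["p"],2),np.round(d["extent"]).astype(int),np.median(c,0).round(3),c.min(0).round(3),c.max(0).round(3))
E
```

```text
pics
{'clock': 0.0, 'q': array([ 1.23477372,  0.68994554, -0.19452738,  1.56633796,  0.15727711,
        0.90246647, -0.2150741 ]), 'qd': array([ 0.00108457,  0.00014136,  0.00243437, -0.00044614,  0.00025879,
        0.00148053, -0.00062016]), 'joint_torque': array([ 5.39422290e-04, -5.27573311e+01, -1.26662884e+00, -1.53428829e+01,
       -5.25837543e-02,  6.61898463e-03,  1.34330026e-04]), 'tool_pos': array([ 0.2256974 , -0.58228362,  0.30193586]), 'eef_rot': array([ 9.82942460e-01,  1.83911225e-01, -2.12189864e-04, -8.58154483e-04]), 'contact_force': array([-0.3379225 ,  0.89149328,  0.03918669]), 'moment': array([-0.00632362,  0.01374788,  0.02845883]), 'opening': 0.9997301309393787}
scene [0.927 0.061 1.387] [-0.315 -0.079 -0.946]
carousel 0.87 [182 226 360 397] [ 0.715 -0.086  0.187] [ 0.472 -0.322 -0.007] [0.863 0.088 0.249]
carousel 0.54 [255 233 328 258] [ 0.504 -0.056  0.048] [ 0.474 -0.199 -0.005] [0.572 0.002 0.243]
hood_edge 0.96 [181 222 358 396] [ 0.715 -0.085  0.187] [ 0.476 -0.323 -0.005] [0.863 0.085 0.249]
handle_post 0.73 [269 235 329 257] [ 0.504 -0.051  0.048] 
[... 3256 characters left out ...]
er_front 0.74 [329 227 352 254] [ 0.514 -0.078  0.14 ] [ 0.492 -0.102  0.049] [ 0.541 -0.054  0.147]
reagent_bottle 0.92 [200 113 231 147] [0.76  0.172 0.098] [ 0.742  0.151 -0.008] [0.832 0.223 0.155]
tape_roll 0.89 [302 296 330 324] [ 0.372 -0.025  0.019] [ 0.343 -0.054  0.011] [0.402 0.005 0.026]
specimen_jar 0.82 [458 264 487 290] [ 0.44  -0.355  0.067] [ 0.416 -0.386 -0.004] [ 0.467 -0.336  0.076]
specimen_jar 0.6 [122 212 238 301] [0.512 0.279 0.007] [ 0.406  0.15  -0.005] [0.599 0.395 0.115]
marker 0.64 [373 289 416 323] [ 0.383 -0.194  0.009] [ 0.35  -0.241 -0.003] [ 0.415 -0.145  0.017]
wash_bottle 0.59 [127 138 171 173] [0.707 0.322 0.108] [ 0.686  0.303 -0.009] [0.777 0.403 0.175]
```

```bash
python3 - <<'E'
import cv2,numpy as np
a=cv2.imread("pics/scene0.png")[160:420,160:500]; b=cv2.imread("pics/top0.png")[50:380,110:500]
a=cv2.resize(a,(0,0),fx=1.0,fy=1.0)
cv2.imwrite("pics/a.png",cv2.resize(a,(780,596),interpolation=cv2.INTER_CUBIC)); cv2.imwrite("pics/b.png",cv2.resize(b,None,fx=1.8,fy=1.8,interpolation=cv2.INTER_CUBIC))
E
```

```text
(no output)
```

View pics/a.png

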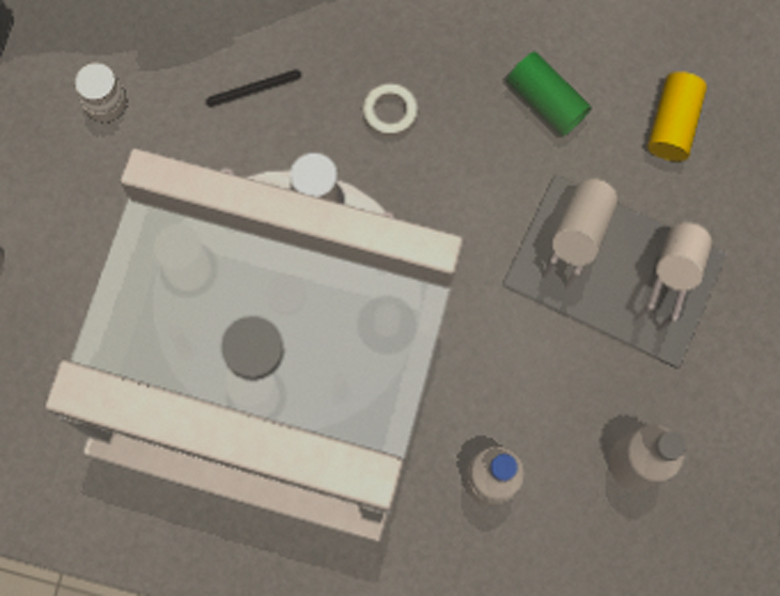

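View pics/b.png

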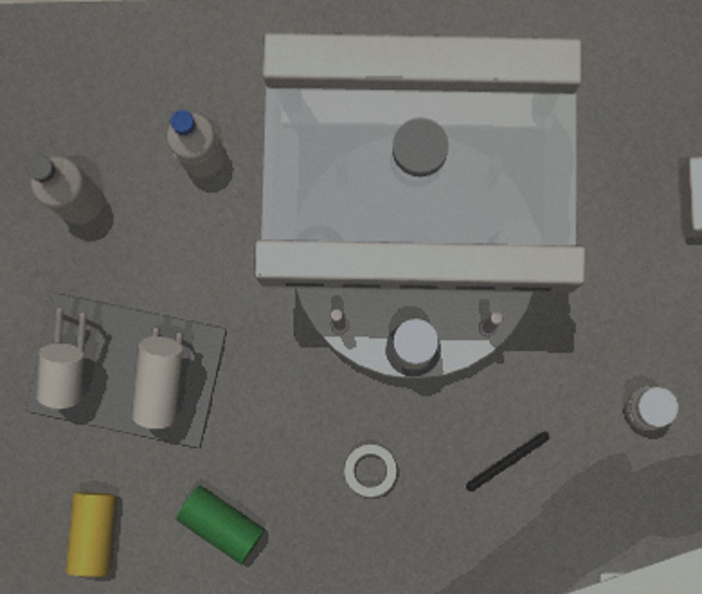

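The overview shows the tall white cup in the right-hand trough of the rack (top crop about 158,380), with the short one to its left. The green and yellow look-alikes lie on the table. The front posts show at (336,314) and (497,317), with the front cup between them. Next I measure the carousel, posts and cup.

```bash
python3 - <<'E'
from h import *
from scipy.optimize import least_squares
tall=[];
for n in ["scene","top"]:
    pic=snapshot(n); full=np.ones((480,640),bool); 
    c=cloud(pic,full)
    m=(c[:,2]>.228)&(c[:,2]<.255)&(c[:,0]>.45)&(c[:,0]<.68)&(abs(c[:,1]+.08)<.25)
    r=cv2.minAreaRect(c[m,:2].astype(np.float32)); print(n,"bar",r,m.sum(),np.median(c[m,2]))
    k=(c[:,2]>.105)&(c[:,2]<.165)&(c[:,0]>.47)&(c[:,0]<.6)&(c[:,1]>-.25)&(c[:,1]<.1)
    p=c[k]
    for lo,hi in [(-.02,.06),(-.11,-.045),(-.23,-.13)]:
        q=p[(p[:,1]>lo)&(p[:,1]<hi)]; 
        if len(q): q=q[q[:,2]>q[:,2].max()-.012]; print(" ",len(q),np.median(q,0).round(4),((q.min(0)+q.max(0))/2).round(4))
    h=(c[:,2]>.03)&(c[:,2]<.15)&(c[:,0]>.38)&(c[:,0]<.6)&(c[:,1]>.17)&(c[:,1]<.275)
    tall.append(c[h])
    q=c[(c[:,2]>.03)&(c[:,2]<.15)&(c[:,0]>.38)&(c[:,0]<.6)&(c[:,1]>.17)&(c[:,1]<.4)]
    rk=c[(c[:,2]>.003)&(c[:,2]<.018)&(c[:,0]>.38)&(c[:,0]<.62)&(c[:,1]>.12)&(c[:,1]<.42)]
    print("rack",cv2.minAreaRect(rk[:,:2].astype(np.float32)))
for P in tall+[np.vstack(tall)]:
    # axis: point (x0 at given x=.48), yaw, pitch, radius 25
    def ax(v): 
        d=np.array([np.cos(v[3])*np.cos(v[2]),np.cos(v[3])*np.sin(v[2]),np.sin(v[3])]); return np.array([.48,v[0],v[1]]),d
    def f(v):
        a,d=ax(v); w=P-a; return np.linalg.norm(w-np.outer(w@d,d),axis=1)-.025
    s=least_squares(f,[.215,.075,0,.52],loss="soft_l1",f_scale=.002)
    a,d=ax(s.x); r=abs(s.fun); g=abs(f(s.x))<.004; t=(P[g]-a)@d
    print(len(P),g.sum(),s.x.round(4),"axial range",np.percentile(t,[1,99]).round(4), "mouth",(a+d*np.percentile(t,1)).round(4),"end",(a+d*np.percentile(t,99)).round(4))
E
```

```text
scene bar ((0.5907600522041321, -0.08390974998474121), (0.3389991521835327, 0.04274559020996094), 87.70362091064453) 2746 0.24167974987916585
  8 [0.5455 0.0061 0.1511] [0.5444 0.0054 0.1516]
  289 [ 0.5198 -0.0814  0.1432] [ 0.5188 -0.0817  0.1451]
  7 [ 0.5371 -0.1692  0.1497] [ 0.5371 -0.1692  0.1501]
rack ((0.499975323677063, 0.2701041102409363), (0.2997238039970398, 0.23968854546546936), 89.93772888183594)
top bar ((0.5889919400215149, -0.08125549554824829), (0.33933597803115845, 0.041552476584911346), 87.74348449707031) 3989 0.23936364767472318
  37 [0.5464 0.0076 0.1485] [0.5464 0.0076 0.1477]
  479 [ 0.517  -0.0792  0.1405] [ 0.5174 -0.0787  0.1406]
  39 [ 0.5403 -0.1672  0.1485] [ 0.5407 -0.1675  0.1488]
rack ((0.4999932050704956, 0.2700551748275757), (0.3000125288963318, 0.23964828252792358), 89.92847442626953)
771 565 [ 0.218   0.0843 -0.2276  0.5145] axial range [-0.045   0.0585] mouth [0.4418 0.2268 0.0621] end [0.5296 0.2065 0.1131]
1240 1020 [ 0.2202  0.0825 -0.2309  0.5229] axial range [-0.045   0.0553] mouth [0.4421 0.2291 0.0601] end [0.5267 0.2092 0.1102]
2011 1577 [ 0.2195  0.0831 -0.2318  0.5207] axial range [-0.0449  0.0569] mouth [0.4421 0.2284 0.0608] end [0.528  0.2081 0.1114]
```

```bash
cat >> h.py <<'E'
AX=np.array([.633,-.084,0]); YAW=-.040
def car(x,y,z): c,s=np.cos(YAW),np.sin(YAW); return AX+[c*x-s*y,s*x+c*y,z]
def tool(e,psi):
    e=np.radians(e); z=np.array([np.cos(e)*np.cos(psi),np.cos(e)*np.sin(psi),np.sin(e)]); y=np.array([np.sin(psi),-np.cos(psi),0])
    return R.from_matrix(np.c_[np.cross(y,z),y,z])
def tcp(g,r): return np.array(g)-r.apply([0,0,.045])
def plan(wps,start=None):
    """wps: list of (tcp,R,nrows); prints rows"""
    p,r=start or pose(); 
    for P,Q,n in wps:
        dv=(r.inv()*Q).as_rotvec()/n; dp=(P-p)/n; out=[]
        for i in range(n):
            a=np.r_[r.inv().apply(dp)*100,dv]; a=np.r_[a[:3].round(2),a[3:].round(3)]; out.append(", ".join("%g"%v for v in a))
            p=p+r.apply(a[:3]/100); r=r*R.from_rotvec(a[3:])
        print("\n".join(out)); print("--",p.round(3),"row cm",round(np.linalg.norm(dp)*100,2),"deg",round(np.degrees(np.linalg.norm(dv)),1))
    return p,r
E
python3 - <<'E'
from h import *
r=tool(-55,YAW); G=car(-.0884,.0884,.138); pre=tcp(G,r)-r.apply([0,0,.11])
print(G,pre)
p0,_=pose(); mid=np.array([.42,-.3,.33])
plan([(mid,tool(-80,.1),6),(pre,r,6+2)])
E
```

```text
[0.54820577 0.00786435 0.138     ] [0.45937253 0.01141957 0.26496857]
4.72, -3.23, -0.45, -0.004, 0.029, 0.045
4.58, -3.43, -0.33, -0.004, 0.029, 0.045
4.43, -3.63, -0.22, -0.004, 0.029, 0.045
4.27, -3.83, -0.11, -0.004, 0.029, 0.045
4.09, -4.02, 0, -0.004, 0.029, 0.045
3.91, -4.2, 0.1, -0.004, 0.029, 0.045
-- [ 0.42 -0.3   0.33] row cm 5.73 deg 3.1
0.72, -3.82, 0.95, -0.007, 0.054, 0.016
0.61, -3.84, 0.96, -0.007, 0.054, 0.016
0.49, -3.86, 0.96, -0.007, 0.054, 0.016
0.38, -3.87, 0.96, -0.007, 0.054, 0.016
0.27, -3.88, 0.95, -0.007, 0.054, 0.016
0.15, -3.89, 0.93, -0.007, 0.054, 0.016
0.04, -3.9, 0.91, -0.007, 0.054, 0.016
-0.07, -3.91, 0.88, -0.007, 0.054, 0.016
-- [0.459 0.011 0.265] row cm 4.01 deg 3.3
```

Request:
{"method": "carry_out", "body": {
  "motion": [4.72,-3.23,-0.45,-0.004,0.029,0.045,4.58,-3.43,-0.33,-0.004,0.029,0.045,4.43,-3.63,-0.22,-0.004,0.029,0.045,4.27,-3.83,-0.11,-0.004,0.029,0.045,4.09,-4.02,0,-0.004,0.029,0.045,3.91,-4.2,0.1,-0.004,0.029,0.045],
  "hand": 3.2
}}

```text
clock: 2.35
tool_pos: [0.421, -0.2985, 0.3304]
eef_rot: [0.995, 0.048, 0.088, -0.004]
contact_force: [1.4, 0.4, -0.1]
opening: 0.368
```

Request:
{"method": "carry_out", "body": {
  "motion": [0.72,-3.82,0.95,-0.007,0.054,0.016,0.61,-3.84,0.96,-0.007,0.054,0.016,0.49,-3.86,0.96,-0.007,0.054,0.016,0.38,-3.87,0.96,-0.007,0.054,0.016,0.27,-3.88,0.95,-0.007,0.054,0.016,0.15,-3.89,0.93,-0.007,0.054,0.016,0.04,-3.9,0.91,-0.007,0.054,0.016,-0.07,-3.91,0.88,-0.007,0.054,0.016]
}}

```text
clock: 3.35
tool_pos: [0.4763, -0.0404, 0.3348]
eef_rot: [0.974, -0.006, 0.228, -0.002]
contact_force: [0.5, -0.0, -0.7]
opening: 0.361
```

```bash
python3 - <<'E'
from h import *
p=pose(); s=monitor.get_state(); print(s["clock"],p[0].round(4),p[1].as_matrix()[:,2].round(3),s["opening"],s["q"].round(2),s["contact_force"].round(1))
pic=snapshot("wrist"); save(pic,"w1.png")
c=cloud(pic,np.ones((480,640),bool),p)
q=c[(c[:,2]>.144)&(c[:,2]<.157)&(c[:,0]>.5)&(c[:,0]<.562)&(abs(c[:,1]-.008)<.03)]
print(len(q),q.mean(0).round(4) if len(q) else "", q.min(0),q.max(0))
r=tool(-55,YAW); G=car(-.0884,.0884,.138)
a=plan([(tcp(G,r),r,6)])
W=[]
for i in range(1,17):
    t=np.radians(135+90*i/16); W.append((tcp(car(.125*np.cos(t),.125*np.sin(t),.138),r),r,1))
plan(W,a)
E
```

```text
3.35 [ 0.4763 -0.0404  0.3348] [ 0.444  0.001 -0.896] 0.3614871145743208 [-0.09  0.36  0.1   2.3  -1.    0.04 -0.59] [ 0.5 -0.  -0.7]
221 [0.5468 0.0086 0.15  ] [0.54036079 0.00213346 0.1442667 ] [0.55350846 0.01578634 0.15236362]
-0.54, -0.63, 2.74, -0.005, 0.025, 0.005
-0.61, -0.64, 2.72, -0.005, 0.025, 0.005
-0.68, -0.65, 2.7, -0.005, 0.025, 0.005
-0.75, -0.66, 2.68, -0.005, 0.025, 0.005
-0.82, -0.67, 2.66, -0.005, 0.025, 0.005
-0.89, -0.68, 2.63, -0.005, 0.025, 0.005
-- [0.522 0.009 0.175] row cm 2.86 deg 1.5
-0.67, 0.91, -0.46, -0.002, -0.001, 0.001
-- [0.514 0.    0.175] row cm 1.22 deg 0.2
-0.6, 0.98, -0.42, -0, -0, -0
-- [ 0.506 -0.009  0.175] row cm 1.22 deg 0.0
-0.51, 1.06, -0.36, -0, -0, -0
-- [ 0.499 -0.02   0.175] row cm 1.23 deg 0.0
-0.43, 1.1, -0.3, -0, -0, -0
-- [ 0.494 -0.031  0.175] row cm 1.22 deg 0.0
-0.34, 1.16, -0.24, -0, -0, -0
-- [ 0.489 -0.042  0.175] row cm 1.23 deg 0.0
-0.24, 1.19, -0.17, -0, -0, -0
-- [ 0.486 -0.054  0.175] row cm 1.23 deg 0.0
-0.15, 1.21, -0.11, -0, -0, -0
-- [ 0.483 -0.066  0.175] row cm 1.23 deg 0.0
-0.05, 1.23, -0.03, -0, -0, -0
-- [ 0.482 -0.078  0.175] row cm 1.23 deg 0.0
0.05, 1.22, 0.03, -0, -0, -0
-- [ 0.482 -0.09   0.175] row cm 1.22 deg 0.0
0.15, 1.22, 0.11, -0, -0, -0
-- [ 0.484 -0.102  0.175] row cm 1.23 deg 0.0
0.24, 1.19, 0.17, -0, -0, -0
-- [ 0.486 -0.114  0.175] row cm 1.22 deg 0.0
0.34, 1.15, 0.23, -0, -0, -0
-- [ 0.49  -0.126  0.175] row cm 1.22 deg 0.0
0.43, 1.11, 0.3, -0, -0, -0
-- [ 0.495 -0.137  0.175] row cm 1.23 deg 0.0
0.51, 1.05, 0.37, -0, -0, -0
-- [ 0.501 -0.148  0.175] row cm 1.23 deg 0.0
0.6, 0.99, 0.42, -0, -0, -0
-- [ 0.507 -0.158  0.175] row cm 1.23 deg 0.0
0.68, 0.91, 0.47, -0, -0, -0
-- [ 0.515 -0.168  0.175] row cm 1.22 deg 0.0
```

View pics/w1.png

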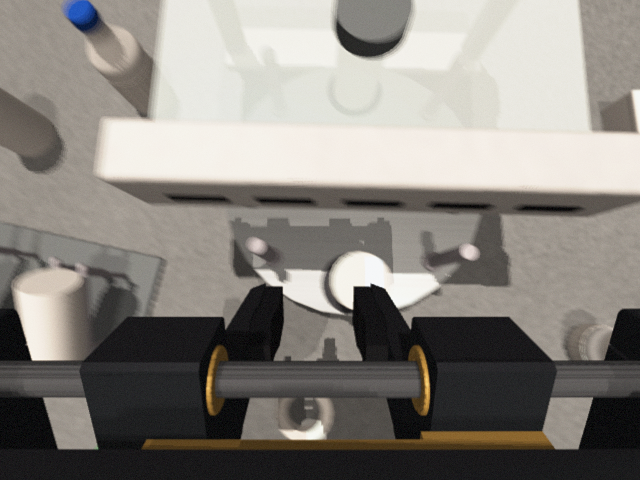

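The picture shows the open fingers still behind and above the carousel, with the left post at (258,245). The arm stopped at joint limits, with q5 at −1.0 and q6 at 0.04. I will fit a kinematic model so I can plan the wrist branch.

```bash
cat > kin.py <<'E'
from h import *
import itertools
from scipy.optimize import least_squares
D=[([1.23477372,.68994554,-.19452738,1.56633796,.15727711,.90246647,-.2150741],[.2256974,-.58228362,.30193586],[.98294246,.183911225,-.000212189864,-.000858154483])]
def Rz(a): return R.from_euler("z",a)
def Ry(a): return R.from_euler("y",a)
def fk(q,v,s,L):
    q=np.array(q)*s
    r=Rz(q[0]+v)*Ry(q[1]); p=np.array([0,0,L[0]])
    r=r*Rz(q[2]); p=p+r.apply([L[1],0,L[2]])
    r=r*Ry(q[3]); p=p+r.apply([L[3],0,0]); r=r*Rz(q[4]); p=p+r.apply([L[4],0,L[5]])
    r=r*Ry(q[5]); p=p+r.apply([L[6],0,L[7]]); r=r*Rz(q[6]+L[8]); return p,r
E
python3 - <<'E'
from kin import *
s=monitor.get_state(); D.append((s["q"],s["tool_pos"],s["eef_rot"]))
# orientation only first: signs and offsets in q1,q7
res=[]
for sg in itertools.product([1,-1],repeat=7):
    def f(o):
        e=[]
        for q,p,o_ in D:
            r=fk(q,o[0],np.array(sg),[0]*8+[o[1]])[1]; e+=list((r.inv()*R.from_quat(o_)).as_rotvec())
        return e
    for o0 in itertools.product([0,1.57,3.14,-1.57],repeat=2):
        k=least_squares(f,o0); res.append((k.cost,sg,k.x.round(3)))
res.sort(key=lambda t:t[0])
for t in res[:12]: print(t)
E
```

```text
(np.float64(3.142056362961538e-17), (-1, -1, -1, -1, -1, -1, -1), array([3.142, 4.712]))
(np.float64(3.142056426228524e-17), (-1, 1, -1, 1, -1, 1, -1), array([6.283, 1.571]))
(np.float64(3.1420565385724655e-17), (-1, -1, -1, -1, -1, -1, -1), array([ 3.142, -1.571]))
(np.float64(3.142056572360315e-17), (-1, 1, -1, 1, -1, 1, -1), array([0.   , 1.571]))
(np.float64(3.142056576923586e-17), (-1, -1, -1, -1, -1, -1, -1), array([3.142, 4.712]))
(np.float64(3.142056600073351e-17), (-1, -1, -1, -1, -1, -1, -1), array([3.142, 4.712]))
(np.float64(3.142056619440644e-17), (-1, -1, -1, -1, -1, -1, -1), array([-3.142, -1.571]))
(np.float64(3.1420566571853564e-17), (-1, -1, -1, -1, -1, -1, -1), array([-3.142, -1.571]))
(np.float64(3.142056692380621e-17), (-1, 1, -1, 1, -1, 1, -1), array([0.   , 1.571]))
(np.float64(3.1420566972126296e-17), (-1, -1, -1, -1, -1, -1, -1), array([-3.142, -1.571]))
(np.float64(3.142056764145376e-17), (-1, 1, -1, 1, -1, 1, -1), array([0.   , 1.571]))
(np.float64(3.142056766613312e-17), (-1, 1, -1, 1, -1, 1, -1), array([ 0.   , -4.712]))
```

Request:
{"method": "carry_out", "body": {
  "motion": [0,0,-1,0,-0.1,0,0,0,-1,0,-0.1,0,0,1,0,0.1,-0.1,0,0,1,0,0.1,-0.1,0]
}}

```text
clock: 3.9
tool_pos: [0.4717, -0.0592, 0.3425]
eef_rot: [0.993, 0.013, 0.051, -0.106]
contact_force: [1.3, 0.6, -0.2]
opening: 0.366
```

```bash
python3 - <<'E'
from kin import *
D.append(([-0.09,0.36,0.1,2.3,-1.0,0.04,-0.59],[0.4763,-0.0404,0.3348],[0.974,-.006,.228,-.002]))
s=monitor.get_state(); D.append((s["q"],s["tool_pos"],s["eef_rot"])); print(s["q"].round(3),s["tool_pos"])
S=np.array([-1,1,-1,1,-1,1,-1]); w=[1,.2,1]
def pos(L): return np.concatenate([(fk(q,0,S,list(L)+[np.pi/2])[0]-p)*k for (q,p,o),k in zip(D,w)])
b=-pos(np.zeros(8))
A=np.array([pos(e)+b for e in np.eye(8)]).T
print(np.linalg.svd(A)[1].round(4))
L,*_=np.linalg.lstsq(A,b,rcond=.01); print(L.round(4),(A@L-b).round(4))
for keep in ([0,2,5,7],[0,2,3,5,7],[0,1,2,4,5,7],[0,2,5,6,7],[0,1,2,5,7]):
    l,*_=np.linalg.lstsq(A[:,keep],b,rcond=None); print(keep,l.round(4),abs(A[:,keep]@l-b).max().round(4))
E
```

```text
[-0.251  0.495  0.623  2.024 -0.738  0.82  -0.69 ] [ 0.47170033 -0.05921014  0.34250661]
[3.019  2.5427 0.7704 0.2538 0.2429 0.1119 0.0908 0.0504]
[-0.4727  0.0337  0.6802 -0.1083 -0.1465  0.0197  0.0097 -0.0848] [ 0.0076  0.006   0.0002 -0.0148 -0.0104 -0.007   0.006   0.004   0.0012]
[0, 2, 5, 7] [0.0369 0.626  0.3082 0.0231] 0.0391
[0, 2, 3, 5, 7] [-0.3156  0.6163 -0.1325  0.1932 -0.1702] 0.0258
[0, 1, 2, 4, 5, 7] [-0.2076  0.0413  0.6932 -0.1559  0.0809  0.0792] 0.026
[0, 2, 5, 6, 7] [ 0.0082  0.6349  0.1841 -0.0898  0.0834] 0.0368
[0, 1, 2, 5, 7] [-0.0274  0.0608  0.6263  0.2384 -0.0248] 0.0353
```

Request:
{"method": "carry_out", "body": {
  "motion": [-1,0,-2,0.1,0,0.1,-1,0,-2,0.1,0,0.1,0,1,0,0,0,0.1,0,0,0,0,0,0]
}}

```text
clock: 4.4
tool_pos: [0.4457, -0.0804, 0.3743]
eef_rot: [0.968, -0.133, 0.03, -0.209]
contact_force: [0.2, 1.2, 0.1]
opening: 0.366
```

```bash
python3 - <<'E'
from kin import *
D.append(([-.251,.495,.623,2.024,-.738,.82,-.69],[.4717,-.05921,.34251],[.993,.013,.051,-.106]))
s=monitor.get_state(); D.append((s["q"],s["tool_pos"],s["eef_rot"])); print(repr(D[-1]))
S=np.array([-1,1,-1,1,-1,1,-1])
for q,p,o in D: print((fk(q,0,S,[0]*8+[np.pi/2])[1].inv()*R.from_quat(o)).as_rotvec().round(4))
# generic offsets: xyz after each joint, find minimal by lasso-ish: test all subsets
def pos(c):
    out=[]
    for q,p,o in D:
        q=np.array(q)*S; r=R.identity(); x=np.array([0,0,c[0]])
        for i in range(7):
            r=r*(Rz(q[i]) if i%2==0 else Ry(q[i])); x=x+r.apply(c[1+3*i:4+3*i])
        out.append(x)
    return np.concatenate(out)
A=np.array([pos(e) for e in np.eye(22)]).T; b=np.concatenate([p for q,p,o in D])
names=["h"]+[f"{i}{a}" for i in range(1,8) for a in "xyz"]
best=[]
for n in (2,3):
  for k in itertools.combinations([i for i in range(22) if i not in (0,6,12,18)],n):
    k=[0,6,12,18]+list(k); l=np.linalg.lstsq(A[:,k],b,rcond=None)[0]; best.append((np.abs(A[:,k]@l-b).max(),[names[i] for i in k],l.round(3)))
best.sort(key=lambda t:t[0]); 
for t in best[:8]: print(t)
E
```

```text
(array([-0.10609127,  0.46551932,  0.64407293,  2.01631295, -0.82926041,
        1.03664591, -0.8006017 ]), array([ 0.44566313, -0.08038273,  0.37433502]), array([ 0.96836185, -0.13309047,  0.03042787, -0.20889326]))
[-0.  0. -0.]
[ 0.0007 -0.0009 -0.0001]
[-0.  0. -0.]
(np.float64(9.709388370010563e-05), ['h', '2z', '4z', '6z', '4x', '4y', '5x'], array([ 0.348,  0.532,  0.343,  0.26 , -0.035, -0.045,  0.006]))
(np.float64(9.70938837004387e-05), ['h', '2z', '4z', '6z', '3y', '4x', '5x'], array([ 0.348,  0.532,  0.343,  0.26 , -0.045, -0.035,  0.006]))
(np.float64(0.00010101208381535498), ['h', '2z', '4z', '6z', '2y', '3y', '7y'], array([ 0.348,  0.563,  0.345,  0.262, -0.019, -0.027, -0.001]))
(np.float64(0.00010101208381557703), ['h', '2z', '4z', '6z', '1y', '3y', '7y'], array([ 0.348,  0.563,  0.345,  0.262, -0.019, -0.027, -0.001]))
(np.float64(0.00010101208381563254), ['h', '2z', '4z', '6z', '1y', '4y', '7y'], array([ 0.348,  0.563,  0.345,  0.262, -0.019, -0.027, -0.001]))
(np.float64(0.00010101208381585458), ['h', '2z', '4z', '6z', '2y', '4y', '7y'], array([ 0.348,  0.563,  0.345,  0.262, -0.019, -0.027, -0.001]))
(np.float64(0.00011906496615587958), ['h', '2z', '4z', '6z', '2y', '3x', '4y'], array([ 0.347,  0.563,  0.346,  0.262, -0.019, -0.001, -0.027]))
(np.float64(0.00011906496615604611), ['h', '2z', '4z', '6z', '1y', '3x', '3y'], array([ 0.347,  0.563,  0.346,  0.262, -0.019, -0.001, -0.027]))
```

```bash
cat >> kin.py <<'E'
S=np.array([-1,1,-1,1,-1,1,-1])
LO=np.array([-3.01,-.46,-1.47,.13,-1,.04,-2.66]);HI=np.array([3.01,2.08,1.51,2.56,4.14,2.09,2.66])
def FK(q):
    q=np.array(q)*S
    r=Rz(q[0]); x=r.apply([0,-.019,0])+[0,0,.348]; r=r*Ry(q[1]); x=x+r.apply([0,0,.563]); r=r*Rz(q[2]); x=x+r.apply([0,-.027,0])
    r=r*Ry(q[3]); x=x+r.apply([0,0,.345]); r=r*Rz(q[4])*Ry(q[5]); x=x+r.apply([0,0,.262]); return x, r*Rz(q[6]+np.pi/2)
def IK(P,Q,q0,w=.003):
    m=.03
    def f(q):
        x,r=FK(q); return np.r_[(x-P)*10,(r.inv()*Q).as_rotvec()*3,w*(q-q0)]
    k=least_squares(f,np.clip(q0,LO+m,HI-m),bounds=(LO+m-1e-6,HI-m+1e-6),max_nfev=60)
    x,r=FK(k.x); return k.x,np.linalg.norm(x-P)*1000,np.degrees((r.inv()*Q).magnitude())
E
python3 - <<'E'
from kin import *
s=monitor.get_state(); q=s["q"]; x,r=FK(q); print((x-s["tool_pos"]).round(4))
rng=np.random.default_rng(0)
def sols(name,g,e,ps):
    Q=tool(e,ps); P=tcp(g,Q); out=[]
    for flip in (0,1):
        bestk=None
        for t in range(6):
            q0=np.array([-np.arctan2(P[1],P[0])+rng.normal()*.3,.4,rng.normal()*.3,2.2,rng.normal()*.4+(3.0 if flip else .3),.4,rng.normal()*.5+(0 if not flip else rng.choice([-2.4,2.4]))])
            k=IK(P,Q,q0)
            if k[1]<2 and k[2]<1 and (bestk is None or min(k[0]-LO)>0): bestk=k
        if bestk: print(name,e,ps,"flip" if flip else "norm",bestk[0].round(2))
        else: print(name,e,ps,flip,"none")
for e in (-65,-55):
  for ps in (-.6,0,.6):
    sols("postA",car(-.0884,.0884,.138),e,ps)
for e in (-60,-40):
  for ps in (-.6,0,.6): sols("place",car(-.115,0,.047+.06),e,ps)
a=np.array([.4421,.2284,.0608]);d=np.array([.8438,-.1994,.4976])
for e in (-90,-100,-110,-120): sols("rack",a+d*.058,e,-.232)
E
```

```text
[ 0.0002 -0.0003  0.0008]
postA -65 -0.6 norm [-0.27  0.76 -0.02  2.21  1.88  0.37  1.98]
postA -65 -0.6 flip [-0.22  0.76 -0.11  2.21  1.83  0.42  2.04]
postA -65 0 0 none
postA -65 0 flip [ 0.04  0.76 -0.28  2.29  2.49  0.4   2.12]
postA -65 0.6 norm [ 0.67  1.02 -1.13  2.19  1.76  0.64 -2.6 ]
postA -65 0.6 flip [ 0.65  0.99 -1.08  2.19  1.78  0.58 -2.63]
postA -55 -0.6 norm [-0.2   0.82 -0.27  2.3   2.    0.76  1.77]
postA -55 -0.6 flip [-0.2   0.82 -0.27  2.3   2.    0.77  1.77]
postA -55 0 norm [ 0.28  0.9  -0.71  2.42  2.41  0.9   2.25]
postA -55 0 flip [-0.02  0.82 -0.2   2.44  2.82  0.75  1.76]
postA -55 0.6 norm [ 0.83  1.27 -1.44  2.28  1.97  0.9  -2.63]
postA -55 0.6 flip [ 0.48  0.87 -0.61  2.3   3.04  0.41  2.44]
place -60 -0.6 0 none
place -60 -0.6 flip [-0.15  0.86  0.02  2.39  2.53  0.6   1.42]
place -60 0 0 none
place -60 0 flip [ 0.35  0.88 -0.44  2.43  2.74  0.71  2.11]
place -60 0.6 norm [ 0.96  1.19 -1.25  2.26  1.92  0.7  -2.47]
place -60 0.6 flip [ 0.54  0.87 -0.4   2.28  3.5   0.32  2.13]
place -40 -0.6 0 none
place -40 -0.6 1 none
place -40 0 0 none
place -40 0 1 none
place -40 0.6 0 none
place -40 0.6 flip [ 1.15  1.44 -1.32  2.36  2.42  0.68 -2.63]
rack -90 -0.232 norm [-0.73  0.89  0.39  1.97 -0.79  0.43 -1.54]
rack -90 -0.232 flip [-0.41  0.84 -0.16  1.96  0.34  0.37 -2.63]
rack -100 -0.232 norm [-0.71  0.95  0.49  1.85 -0.79  0.73 -1.5 ]
rack -100 -0.232 flip [-0.19  0.91 -0.44  1.82  0.39  0.64 -2.63]
rack -110 -0.232 norm [-0.61  0.99  0.41  1.71 -0.67  0.93 -1.6 ]
rack -110 -0.232 flip [-0.03  1.02 -0.67  1.67  0.43  0.89 -2.63]
rack -120 -0.232 norm [-0.46  1.03  0.22  1.56 -0.5   1.1  -1.75]
rack -120 -0.232 flip [ 0.06  1.15 -0.85  1.53  0.44  1.14 -2.63]
```

```bash
cat >> kin.py <<'E'
def plan2(wps,start=None,q=None,show=True):
    p,r=start or pose(); q=monitor.get_state()["q"] if q is None else q
    for P,Q,n in wps:
        dv=(r.inv()*Q).as_rotvec()/n; dp=(np.array(P)-p)/n; out=[]; worst=[9,0,0,0]
        for i in range(n):
            a=np.r_[r.inv().apply(dp)*100,dv]; a=np.r_[a[:3].round(2),a[3:].round(3)]+0.; out.append(", ".join("%g"%v for v in a))
            p=p+r.apply(a[:3]/100); r=r*R.from_rotvec(a[3:])
            q1,e1,e2=IK(p,r,q,w=.02); worst=[min(worst[0],(q1-LO).min(),(HI-q1).min()),max(worst[1],e1),max(worst[2],e2),max(worst[3],abs(q1-q).max()*8)]; q=q1
        if show: print(", \n".join(out))
        print("--",p.round(3),"cm",round(np.linalg.norm(dp)*100,2),"deg",round(np.degrees(np.linalg.norm(dv)),1),"| margin,err mm,deg,rad/s",np.round(worst,2),q.round(2))
    return (p,r),q
B=lambda e,psi: tool(e,psi)*Rz(np.pi)
E
python3 - <<'E'
from kin import *
r=B(-55,YAW); G=car(-.0884,.0884,.138); pre=tcp(G,r)-r.apply([0,0,.10])
for e1 in (-60,-70):
  for ps in (-.7,-1.):
    print("####",e1,ps)
    plan2([([.45,-.1,.36],tool(-88,.0)*Rz(-np.pi/3),8),([.45,-.06,.36],tool(-88,.0)*Rz(-2*np.pi/3),8),([.44,-.02,.34],B(-85,0),8),([.44,.02,.3],B(e1,ps),8),(pre,r,8),(tcp(G,r),r,6)],show=False)
E
```

```text
#### -60 -0.7
-- [ 0.45 -0.1   0.36] cm 0.31 deg 9.9 | margin,err mm,deg,rad/s [0.24 0.   0.   0.74] [-0.2   0.42  0.48  2.01 -0.29  0.74 -0.08]
-- [ 0.45 -0.06  0.36] cm 0.5 deg 7.5 | margin,err mm,deg,rad/s [0.54 0.   0.   0.75] [-0.09  0.38  0.17  2.02 -0.09  0.72  0.66]
-- [ 0.44 -0.02  0.34] cm 0.57 deg 7.5 | margin,err mm,deg,rad/s [0.45 0.   0.   0.74] [ 0.04  0.37 -0.14  2.11  0.11  0.58  1.39]
-- [0.44 0.02 0.3 ] cm 0.71 deg 5.9 | margin,err mm,deg,rad/s [0.03 0.4  0.11 6.02] [-0.88  0.56  0.73  2.39  1.45  0.07 -0.86]
-- [0.465 0.011 0.257] cm 0.63 deg 4.8 | margin,err mm,deg,rad/s [0.03 0.31 0.05 2.87] [ 0.2   0.63 -0.64  2.53  2.34  0.74 -1.02]
-- [0.522 0.009 0.175] cm 1.67 deg 0.0 | margin,err mm,deg,rad/s [0.04 0.   0.   0.36] [ 0.2   0.87 -0.6   2.42  2.44  0.87 -1.01]
#### -60 -1.0
-- [ 0.45 -0.1   0.36] cm 0.31 deg 9.9 | margin,err mm,deg,rad/s [0.24 0.   0.   0.74] [-0.2   0.42  0.48  2.01 -0.29  0.74 -0.08]
-- [ 0.45 -0.06  0.36] cm 0.5 deg 7.5 | margin,err mm,deg,rad/s [0.54 0.   0.   0.75] [-0.09  0.38  0.17  2.02 -0.09  0.72  0.66]
-- [ 0.44 -0.02  0.34] cm 0.5
[... 1391 characters left out ...]
] [-0.2   0.42  0.48  2.01 -0.29  0.74 -0.08]
-- [ 0.45 -0.06  0.36] cm 0.5 deg 7.5 | margin,err mm,deg,rad/s [0.54 0.   0.   0.75] [-0.09  0.38  0.17  2.02 -0.09  0.72  0.66]
-- [ 0.44 -0.02  0.34] cm 0.57 deg 7.5 | margin,err mm,deg,rad/s [0.45 0.   0.   0.74] [ 0.04  0.37 -0.14  2.11  0.11  0.58  1.39]
-- [0.44 0.02 0.3 ] cm 0.71 deg 7.4 | margin,err mm,deg,rad/s [0.29 0.   0.   1.31] [-0.76  0.53  0.62  2.24  0.1   0.33  0.26]
-- [0.465 0.011 0.257] cm 0.63 deg 7.1 | margin,err mm,deg,rad/s [ 0.03  0.41  0.07 10.67] [ 0.23  0.64 -0.71  2.53  2.29  0.78 -0.97]
-- [0.523 0.009 0.175] cm 1.67 deg 0.0 | margin,err mm,deg,rad/s [0.04 0.   0.   0.36] [ 0.23  0.88 -0.66  2.42  2.41  0.9  -0.97]
```

```bash
python3 - <<'E'
from kin import *
(st,q)=plan2([([.45,-.1,.36],tool(-88,.0)*Rz(-np.pi/3),8),([.45,-.06,.36],tool(-88,.0)*Rz(-2*np.pi/3),8),([.44,-.02,.34],B(-85,0),8)],show=False)
r=B(-55,YAW); G=car(-.0884,.0884,.138); pre=tcp(G,r)-r.apply([0,0,.08])
qT,e1,e2=IK(pre,r,np.array([0,.7,-.1,2.4,2.9,.8,-1.4]),w=.003); print("qT",qT.round(2),e1,e2)
for q6 in (.3,.5,.7):
    qa=q.copy(); qs=[]; n=24
    for i in range(1,n+1):
        t=i/n; k=(1-t)*q+t*qT; k[5]+= (q6-k[5])*np.sin(np.pi*t)**.5; qs.append(k)
    W=[(*FK(k),1) for k in qs]
    import io,contextlib
    with contextlib.redirect_stdout(io.StringIO()) as f: s2,qe=plan2(W,st,q,show=False)
    print(q6,qe.round(2)); 
    L=[l for l in f.getvalue().splitlines()]; print("\n".join(L[::4]))
E
```

```text
-- [ 0.45 -0.1   0.36] cm 0.31 deg 9.9 | margin,err mm,deg,rad/s [0.24 0.   0.   0.74] [-0.2   0.42  0.48  2.01 -0.29  0.74 -0.08]
-- [ 0.45 -0.06  0.36] cm 0.5 deg 7.5 | margin,err mm,deg,rad/s [0.54 0.   0.   0.75] [-0.09  0.38  0.17  2.02 -0.09  0.72  0.66]
-- [ 0.44 -0.02  0.34] cm 0.57 deg 7.5 | margin,err mm,deg,rad/s [0.45 0.   0.   0.74] [ 0.04  0.37 -0.14  2.11  0.11  0.58  1.39]
qT [-0.05  0.64 -0.23  2.53  2.69  0.67 -1.36] 0.0024062208285086607 0.00036786104730938404
0.3 [ 0.19  0.68 -0.64  2.52  2.36  0.79 -1.03]
-- [ 0.459 -0.026  0.334] cm 2.01 deg 4.9 | margin,err mm,deg,rad/s [0.43 0.   0.   0.84] [-0.01  0.38 -0.09  2.13  0.16  0.47  1.33]
-- [ 0.467 -0.042  0.309] cm 0.68 deg 1.2 | margin,err mm,deg,rad/s [0.25 0.   0.   0.39] [-0.18  0.43  0.13  2.21  0.31  0.29  1.17]
-- [ 0.463 -0.042  0.284] cm 0.64 deg 0.5 | margin,err mm,deg,rad/s [0.09 0.   0.   0.32] [-0.3   0.49  0.28  2.28  0.36  0.13  1.1 ]
-- [ 0.454 -0.037  0.26 ] cm 0.65 deg 0.3 | margin,err mm,deg,rad/s [0.12 0.07 0.02 3.05] [-0.18  0.52  0.07  2.35  1.57  0.16 -0.15]
-- [ 0.445 -0.028  0.24 ] cm 0.5
[... 1238 characters left out ...]
 -0.08  2.13  0.17  0.62  1.32]
-- [ 0.403 -0.093  0.313] cm 1.34 deg 3.5 | margin,err mm,deg,rad/s [0.35 0.   0.   0.62] [-0.21  0.43  0.17  2.21  0.47  0.58  1.03]
-- [ 0.418 -0.129  0.305] cm 0.9 deg 3.0 | margin,err mm,deg,rad/s [0.27 0.01 0.   0.73] [-0.42  0.52  0.47  2.29  0.81  0.4   0.69]
-- [ 0.45  -0.133  0.297] cm 0.93 deg 2.9 | margin,err mm,deg,rad/s [0.2  0.06 0.02 3.91] [-0.49  0.59  0.57  2.36  1.67  0.27 -0.21]
-- [ 0.48  -0.103  0.282] cm 1.32 deg 3.2 | margin,err mm,deg,rad/s [0.14 0.01 0.   0.82] [-0.25  0.57  0.15  2.42  2.14  0.53 -0.75]
-- [ 0.491 -0.044  0.26 ] cm 1.77 deg 3.7 | margin,err mm,deg,rad/s [0.08 0.   0.   0.57] [-0.08  0.6  -0.16  2.48  2.42  0.66 -1.07]
```

```bash
python3 - <<'E'
from kin import *
plan2([([.45,-.1,.36],tool(-88,.0)*Rz(-np.pi/3),8),([.45,-.06,.36],tool(-88,.0)*Rz(-2*np.pi/3),7),([.44,-.02,.34],B(-85,0),7)])
E
```

```text
0.12, 0.28, 0.07, -0.047, -0.031, -0.163, 
0.07, 0.29, 0.08, -0.047, -0.031, -0.163, 
0.03, 0.29, 0.09, -0.047, -0.031, -0.163, 
-0.01, 0.29, 0.11, -0.047, -0.031, -0.163, 
-0.06, 0.28, 0.12, -0.047, -0.031, -0.163, 
-0.1, 0.26, 0.14, -0.047, -0.031, -0.163, 
-0.13, 0.23, 0.15, -0.047, -0.031, -0.163, 
-0.16, 0.2, 0.17, -0.047, -0.031, -0.163
-- [ 0.45 -0.1   0.36] cm 0.31 deg 9.9 | margin,err mm,deg,rad/s [0.24 0.   0.   0.74] [-0.2   0.42  0.48  2.01 -0.29  0.74 -0.08]
0.49, -0.29, 0, 0, 0, -0.15, 
0.53, -0.21, 0, 0, 0, -0.15, 
0.56, -0.13, 0, 0, 0, -0.15, 
0.57, -0.04, 0, 0, 0, -0.15, 
0.57, 0.04, 0, 0, 0, -0.15, 
0.56, 0.13, 0, 0, 0, -0.15, 
0.53, 0.21, 0, 0, 0, -0.15
-- [ 0.45 -0.06  0.36] cm 0.57 deg 8.6 | margin,err mm,deg,rad/s [0.54 0.   0.   0.86] [-0.09  0.38  0.17  2.02 -0.09  0.72  0.66]
0.57, 0.15, 0.28, -0.004, -0.006, -0.15, 
0.55, 0.24, 0.28, -0.004, -0.006, -0.15, 
0.51, 0.31, 0.27, -0.004, -0.006, -0.15, 
0.45, 0.38, 0.27, -0.004, -0.006, -0.15, 
0.39, 0.45, 0.27, -0.004, -0.006, -0.15, 
0.32, 0.5, 0.27, -0.004, -0.006, -0.15, 
0.25, 0.54, 0.27, -0.004, -0.006, -0.15
-- [ 0.44 -0.02  0.34] cm 0.65 deg 8.6 | margin,err mm,deg,rad/s [0.46 0.   0.   0.84] [ 0.04  0.37 -0.14  2.1   0.1   0.59  1.4 ]
```

Request:
{"method": "carry_out", "body": {
  "motion": [0.12,0.28,0.07,-0.047,-0.031,-0.163,0.07,0.29,0.08,-0.047,-0.031,-0.163,0.03,0.29,0.09,-0.047,-0.031,-0.163,-0.01,0.29,0.11,-0.047,-0.031,-0.163,-0.06,0.28,0.12,-0.047,-0.031,-0.163,-0.1,0.26,0.14,-0.047,-0.031,-0.163,-0.13,0.23,0.15,-0.047,-0.031,-0.163,-0.16,0.2,0.17,-0.047,-0.031,-0.163]
}}

```text
clock: 5.4
tool_pos: [0.4505, -0.0983, 0.36]
eef_rot: [0.864, 0.503, 0.015, 0.01]
contact_force: [-0.6, -0.0, -0.0]
opening: 0.363
```

Request:
{"method": "carry_out", "body": {
  "motion": [0.49,-0.29,0,0,0,-0.15,0.53,-0.21,0,0,0,-0.15,0.56,-0.13,0,0,0,-0.15,0.57,-0.04,0,0,0,-0.15,0.57,0.04,0,0,0,-0.15,0.56,0.13,0,0,0,-0.15,0.53,0.21,0,0,0,-0.15]
}}

```text
clock: 6.28
tool_pos: [0.4503, -0.0581, 0.36]
eef_rot: [0.496, 0.868, 0.009, 0.016]
contact_force: [-0.1, -0.3, 0.2]
opening: 0.368
```

Request:
{"method": "carry_out", "body": {
  "motion": [0.57,0.15,0.28,-0.004,-0.006,-0.15,0.55,0.24,0.28,-0.004,-0.006,-0.15,0.51,0.31,0.27,-0.004,-0.006,-0.15,0.45,0.38,0.27,-0.004,-0.006,-0.15,0.39,0.45,0.27,-0.004,-0.006,-0.15,0.32,0.5,0.27,-0.004,-0.006,-0.15,0.25,0.54,0.27,-0.004,-0.006,-0.15]
}}

```text
clock: 7.15
tool_pos: [0.4401, -0.0181, 0.3402]
eef_rot: [-0.006, 0.999, 0.001, 0.042]
contact_force: [0.6, 0.0, 0.3]
opening: 0.366
```

```bash
cat >> kin.py <<'E'
def jpath(q,qT,q6,n):
    qs=[]
    for i in range(1,n+1):
        t=i/n; k=(1-t)*q+t*qT; k[5]+=(q6-k[5])*np.sin(np.pi*t)**.5; qs.append(k)
    return [(*FK(k),1) for k in qs]
def quiet(W,st=None,q=None):
    import io,contextlib
    with contextlib.redirect_stdout(io.StringIO()) as f: s2,qe=plan2(W,st,q)
    L=f.getvalue().splitlines(); print("\n".join(L[0::2])); print("worst", *[l.split("|")[1] for l in L[1::2]][::4],sep="\n"); return s2,qe
E
python3 - <<'E'
from kin import *
s=monitor.get_state(); q=s["q"]; print(q.round(2),s["tool_pos"].round(3),s["clock"])
r=B(-55,YAW); G=car(-.0884,.0884,.138); pre=tcp(G,r)-r.apply([0,0,.08])
qT,e1,e2=IK(pre,r,np.array([0,.7,-.1,2.4,2.9,.8,-1.4])); print("qT",qT.round(2),e1,e2)
quiet(jpath(q,qT,.75,24))
E
```

```text
[ 0.03  0.37 -0.14  2.1   0.1   0.59  1.41] [ 0.44  -0.018  0.34 ] 7.15
qT [-0.05  0.64 -0.23  2.53  2.69  0.67 -1.36] 0.0024062208285086607 0.00036786104730938404
2.21, -1.68, 0.61, 0.074, 0.073, 0.018
1.02, -1.59, 0.73, 0.071, 0.03, 0.019
0.61, -1.53, 0.7, 0.071, 0.013, 0.019
0.28, -1.44, 0.67, 0.069, 0, 0.017
0.01, -1.3, 0.63, 0.065, -0.01, 0.017
-0.24, -1.15, 0.6, 0.059, -0.022, 0.016
-0.43, -0.95, 0.55, 0.053, -0.03, 0.016
-0.6, -0.74, 0.5, 0.045, -0.038, 0.014
-0.73, -0.51, 0.46, 0.036, -0.044, 0.014
-0.82, -0.27, 0.41, 0.027, -0.05, 0.014
-0.87, -0.02, 0.36, 0.016, -0.053, 0.013
-0.9, 0.23, 0.31, 0.006, -0.054, 0.013
-0.87, 0.49, 0.26, -0.004, -0.055, 0.012
-0.81, 0.72, 0.22, -0.015, -0.054, 0.013
-0.73, 0.95, 0.17, -0.024, -0.051, 0.014
-0.61, 1.16, 0.13, -0.034, -0.047, 0.014
-0.46, 1.36, 0.09, -0.042, -0.041, 0.014
-0.29, 1.53, 0.05, -0.051, -0.036, 0.015
-0.1, 1.67, 0.03, -0.057, -0.027, 0.017
0.11, 1.78, -0.01, -0.062, -0.02, 0.017
0.35, 1.88, -0.03, -0.067, -0.01, 0.018
0.59, 1.94, -0.06, -0.07, -0.001, 0.019
0.88, 1.97, -0.07, -0.073, 0.01, 0.021
1.5, 2.04, -0.1, -0.075, 0.035, 0.021
worst
 margin,err mm,deg,rad/s [0.44 0.   0.   0.57] [-0.02  0.38 -0.08  2.12  0.17  0.64  1.34]
 margin,err mm,deg,rad/s [0.36 0.   0.   0.65] [-0.21  0.43  0.17  2.2   0.48  0.62  1.03]
 margin,err mm,deg,rad/s [0.28 0.01 0.   0.82] [-0.41  0.51  0.46  2.28  0.85  0.45  0.65]
 margin,err mm,deg,rad/s [0.2  0.04 0.01 2.66] [-0.51  0.6   0.6   2.36  1.66  0.3  -0.2 ]
 margin,err mm,deg,rad/s [0.14 0.01 0.   0.83] [-0.28  0.57  0.18  2.42  2.14  0.56 -0.76]
 margin,err mm,deg,rad/s [0.08 0.   0.   0.58] [-0.1   0.6  -0.13  2.48  2.44  0.68 -1.09]
```

Request:
{"method": "carry_out", "body": {
  "motion": [2.21,-1.68,0.61,0.074,0.073,0.018,1.02,-1.59,0.73,0.071,0.03,0.019,0.61,-1.53,0.7,0.071,0.013,0.019,0.28,-1.44,0.67,0.069,0,0.017,0.01,-1.3,0.63,0.065,-0.01,0.017,-0.24,-1.15,0.6,0.059,-0.022,0.016,-0.43,-0.95,0.55,0.053,-0.03,0.016,-0.6,-0.74,0.5,0.045,-0.038,0.014]
}}

```text
clock: 8.15
tool_pos: [0.4066, -0.1307, 0.3116]
eef_rot: [0.055, 0.966, -0.252, 0.035]
contact_force: [0.5, -1.3, 0.3]
opening: 0.364
```

Request:
{"method": "carry_out", "body": {
  "motion": [-0.73,-0.51,0.46,0.036,-0.044,0.014,-0.82,-0.27,0.41,0.027,-0.05,0.014,-0.87,-0.02,0.36,0.016,-0.053,0.013,-0.9,0.23,0.31,0.006,-0.054,0.013,-0.87,0.49,0.26,-0.004,-0.055,0.012,-0.81,0.72,0.22,-0.015,-0.054,0.013,-0.73,0.95,0.17,-0.024,-0.051,0.014,-0.61,1.16,0.13,-0.034,-0.047,0.014]
}}

```text
clock: 9.15
tool_pos: [0.4716, -0.1243, 0.2928]
eef_rot: [0.045, 0.937, -0.261, 0.228]
contact_force: [0.0, 0.3, -0.3]
opening: 0.362
```

Request:
{"method": "carry_out", "body": {
  "motion": [-0.46,1.36,0.09,-0.042,-0.041,0.014,-0.29,1.53,0.05,-0.051,-0.036,0.015,-0.1,1.67,0.03,-0.057,-0.027,0.017,0.11,1.78,-0.01,-0.062,-0.02,0.017,0.35,1.88,-0.03,-0.067,-0.01,0.018,0.59,1.94,-0.06,-0.07,-0.001,0.019,0.88,1.97,-0.07,-0.073,0.01,0.021,1.5,2.04,-0.1,-0.075,0.035,0.021]
}}

```text
clock: 10.15
tool_pos: [0.4713, 0.0089, 0.2388]
eef_rot: [0.027, 0.957, -0.008, 0.287]
contact_force: [-0.1, -0.1, -0.6]
opening: 0.362
```

```bash
python3 - <<'E'
from kin import *
s=monitor.get_state(); q=s["q"]; print(q.round(2),s["tool_pos"].round(3),s["clock"],s["contact_force"].round(1))
r=B(-55,YAW); G=car(-.0884,.0884,.138); print(tcp(G,r)-r.apply([0,0,.08]),np.degrees((r.inv()*pose()[1]).as_rotvec()).round(1))
st,q=plan2([(tcp(G,r),r,6)])
W=[]
for i in range(1,17):
    t=np.radians(135+90*i/16); W.append((tcp(car(.125*np.cos(t),.125*np.sin(t),.138),r),r,1))
quiet(W,st,q)
E
```

```text
[-0.    0.63 -0.31  2.52  2.6   0.65 -1.28] [0.471 0.009 0.239] 10.15 [-0.1 -0.1 -0.6]
[0.47656606 0.01073146 0.24039401] [0.5 1.6 0.8]
-0.12, 0.05, 1.36, -0.002, -0.005, -0.002, 
-0.12, 0.04, 1.36, -0.002, -0.005, -0.002, 
-0.11, 0.04, 1.36, -0.002, -0.005, -0.002, 
-0.1, 0.04, 1.36, -0.002, -0.005, -0.002, 
-0.1, 0.04, 1.36, -0.002, -0.005, -0.002, 
-0.09, 0.03, 1.36, -0.002, -0.005, -0.002
-- [0.522 0.009 0.175] cm 1.36 deg 0.3 | margin,err mm,deg,rad/s [0.05 0.   0.   0.29] [ 0.03  0.83 -0.32  2.43  2.68  0.78 -1.29]
0.67, -0.91, -0.48, 0.003, 0.002, -0.002
0.6, -0.98, -0.42, 0, 0, 0
0.51, -1.06, -0.36, 0, 0, 0
0.43, -1.11, -0.3, 0, 0, 0
0.34, -1.15, -0.24, 0, 0, 0
0.24, -1.19, -0.17, 0, 0, 0
0.15, -1.21, -0.1, 0, 0, 0
0.05, -1.23, -0.03, 0, 0, 0
-0.05, -1.23, 0.03, 0, 0, 0
-0.15, -1.21, 0.11, 0, 0, 0
-0.24, -1.19, 0.17, 0, 0, 0
-0.34, -1.15, 0.23, 0, 0, 0
-0.43, -1.11, 0.31, 0, 0, 0
-0.52, -1.05, 0.36, 0, 0, 0
-0.6, -0.99, 0.42, 0, 0, 0
-0.67, -0.91, 0.47, 0, 0, 0
worst
 margin,err mm,deg,rad/s [0.1 0.  0.  0.2] [ 0.05  0.83 -0.32  2.46  2.7   0.8  -1.29]
 margin,err mm,deg,rad/s [0.03 0.   0.   0.25] [ 0.16  0.84 -0.33  2.53  2.8   0.86 -1.29]
 margin,err mm,deg,rad/s [0.04 0.   0.   0.27] [ 0.4   0.86 -0.49  2.52  2.76  0.85 -1.08]
 margin,err mm,deg,rad/s [0.12 0.   0.   0.28] [ 0.52  0.84 -0.46  2.44  2.85  0.72 -1.03]
```

Request:
{"method": "carry_out", "body": {
  "motion": [-0.12,0.05,1.36,-0.002,-0.005,-0.002,-0.12,0.04,1.36,-0.002,-0.005,-0.002,-0.11,0.04,1.36,-0.002,-0.005,-0.002,-0.1,0.04,1.36,-0.002,-0.005,-0.002,-0.1,0.04,1.36,-0.002,-0.005,-0.002,-0.09,0.03,1.36,-0.002,-0.005,-0.002]
}}

```text
clock: 10.9
tool_pos: [0.5229, 0.0068, 0.1741]
eef_rot: [0.021, 0.953, -0.006, 0.302]
contact_force: [-0.4, -0.2, 0.1]
opening: 0.364
```

```bash
python3 - <<'E'
from h import *
p=pose(); s=monitor.get_state(); print(p[0].round(4),(p[0]+p[1].apply([0,0,.045])).round(4),s["contact_force"].round(1))
pic=snapshot("wrist"); save(pic,"w2.png")
E
```

```text
[0.5229 0.0068 0.1741] [0.5488 0.0057 0.1373] [-0.4 -0.2  0.1]
```

View pics/w2.png

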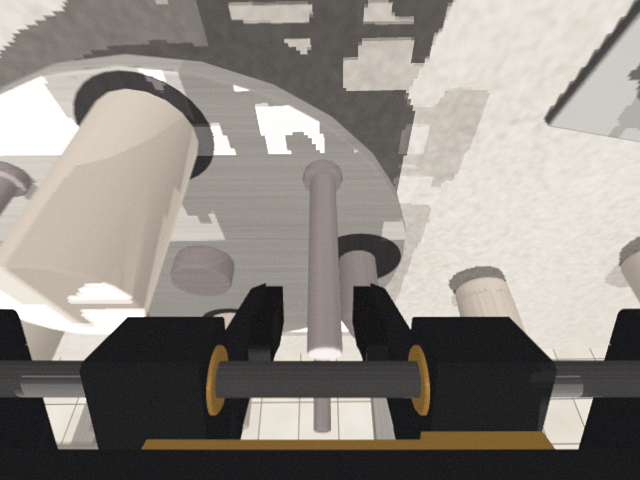

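The post stands between the fingers, its top at (323,352), clear of both. Now I sweep the arc.

Request:
{"method": "carry_out", "body": {
  "motion": [0.67,-0.91,-0.48,0.003,0.002,-0.002,0.6,-0.98,-0.42,0,0,0,0.51,-1.06,-0.36,0,0,0,0.43,-1.11,-0.3,0,0,0,0.34,-1.15,-0.24,0,0,0,0.24,-1.19,-0.17,0,0,0,0.15,-1.21,-0.1,0,0,0,0.05,-1.23,-0.03,0,0,0]
}}

```text
clock: 11.95
tool_pos: [0.4758, -0.0704, 0.1749]
eef_rot: [0.011, 0.955, 0.002, 0.295]
contact_force: [-10.2, 16.2, 5.1]
opening: 0.36
```

Request:
{"method": "carry_out", "body": {
  "motion": [-0.05,-1.23,0.03,0,0,0,-0.15,-1.21,0.11,0,0,0,-0.24,-1.19,0.17,0,0,0,-0.34,-1.15,0.23,0,0,0,-0.43,-1.11,0.31,0,0,0,-0.52,-1.05,0.36,0,0,0,-0.6,-0.99,0.42,0,0,0,-0.67,-0.91,0.47,0,0,0]
}}

```text
clock: 12.95
tool_pos: [0.5154, -0.1711, 0.1756]
eef_rot: [0.021, 0.953, -0.009, 0.301]
contact_force: [0.5, -0.0, 0.8]
opening: 0.364
```

```bash
python3 - <<'E'
from kin import *
p=pose(); s=monitor.get_state(); print(s["q"].round(2),p[0].round(4),(p[0]+p[1].apply([0,0,.045])).round(4),car(-.0884,-.0884,.138),s["contact_force"].round(1))
a=cv2.resize(cv2.cvtColor(snapshot("wrist")["frame"],cv2.COLOR_RGB2BGR),(400,300)); b=cv2.cvtColor(snapshot("top")["frame"],cv2.COLOR_RGB2BGR)[180:300,250:410]
cv2.imwrite("pics/w3.png",np.hstack([a,cv2.resize(b,(400,300))]))
r=B(-55,YAW); plan2([(p[0]-p[1].apply([0,0,.08]),p[1],4)])
E
```

```text
[ 0.49  0.82 -0.3   2.35  3.06  0.6  -1.19] [ 0.5154 -0.1711  0.1756] [ 0.5412 -0.1724  0.1388] [ 0.54113565 -0.16879423  0.138     ] [ 0.5 -0.   0.8]
0.01, 0.01, -2, 0, 0, 0, 
0.01, 0.01, -2, 0, 0, 0, 
0.01, 0.01, -2, 0, 0, 0, 
0.01, 0.01, -2, 0, 0, 0
-- [ 0.47  -0.169  0.241] cm 2.0 deg 0.0 | margin,err mm,deg,rad/s [0.12 0.   0.   0.36] [ 0.54  0.65 -0.33  2.44  3.08  0.51 -1.21]
```

View pics/w3.png

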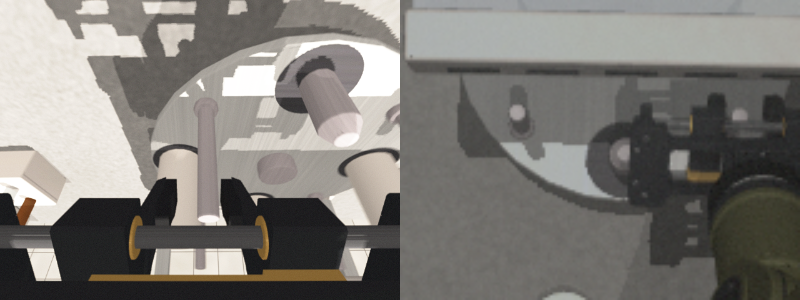

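The empty peg now stands at the open front and the contact force is about zero. Retract, then plan the rack approach.

Request:
{"method": "carry_out", "body": {
  "motion": [0,0,-2,0,0,0,0,0,-2,0,0,0,0,0,-2,0,0,0,0,0,-2,0,0,0],
  "hand": 8
}}

```text
clock: 13.55
tool_pos: [0.4682, -0.1671, 0.2413]
eef_rot: [0.02, 0.953, -0.008, 0.301]
contact_force: [1.1, 0.0, -0.4]
opening: 0.79
```

```bash
python3 - <<'E'
from kin import *
s=monitor.get_state(); q=s["q"]; print(q.round(2),s["clock"],s["tool_pos"].round(3))
a=np.array([.4421,.2284,.0608]);d=np.array([.8438,-.1994,.4976])
for l,ef in ((.062,-60),(.065,-55),(.065,-50)):
    r=B(ef-60,-.232); g=a+d*l
    for up in (.1,0):
        for k0 in (0.,.5):
            k=IK(tcp(g,r)-r.apply([0,0,up]),r,np.array([-.45,.9,.1,1.7,k0,.9,1.4])); print("rack",l,ef,up,k[0].round(2),round(k[1],1),round(k[2],1))
    for ps in (-.4,-.04,.4):
        rr=B(ef,ps)
        for h in (.08,.0):
            k=IK(tcp(car(-.115,0,.047+l+h),rr),rr,np.array([.3,.8,-.3,2.4,2.8,.7,-1.2])); print("place",ps,h,k[0].round(2),round(k[1],1),round(k[2],1))
E
```

```text
[ 0.54  0.64 -0.33  2.44  3.08  0.51 -1.21] 13.55 [ 0.468 -0.167  0.241]
rack 0.062 -60 0.1 [-0.32  0.95  0.04  1.37 -0.3   1.31  1.2 ] 0.0 0.0
rack 0.062 -60 0.1 [-0.25  0.95 -0.11  1.36 -0.19  1.29  1.1 ] 0.0 0.0
rack 0.062 -60 0 [-0.34  1.01  0.    1.55 -0.32  1.06  1.22] 0.0 0.0
rack 0.062 -60 0 [-0.26  1.01 -0.15  1.54 -0.18  1.04  1.09] 0.0 0.0
place -0.4 0.08 [ 0.04  0.64 -0.17  2.39  2.37  0.49 -1.26] 0.0 0.0
place -0.4 0.0 [ 0.1   0.86 -0.29  2.42  2.48  0.74 -1.37] 0.0 0.0
place -0.04 0.08 [ 0.25  0.65 -0.28  2.4   2.77  0.44 -1.16] 0.0 0.0
place -0.04 0.0 [ 0.27  0.87 -0.32  2.44  2.82  0.7  -1.19] 0.0 0.0
place 0.4 0.08 [ 0.54  0.68 -0.48  2.31  3.16  0.23 -0.96] 0.0 0.0
place 0.4 0.0 [ 0.48  0.87 -0.39  2.35  3.2   0.46 -0.95] 0.0 0.0
rack 0.065 -55 0.1 [-0.35  0.89  0.06  1.45 -0.28  1.2   1.19] 0.0 0.0
rack 0.065 -55 0.1 [-0.28  0.89 -0.1   1.45 -0.17  1.18  1.08] 0.0 0.0
rack 0.065 -55 0 [-0.37  0.98  0.02  1.61 -0.31  0.95  1.21] 0.0 0.0
rack 0.065 -55 0 [-0.28  0.98 -0.14  1.6  -0.16  0.93  1.07] 0.0 0.0
place -0.4 0.08 [ 0.06  0.67 -0.26  2.45  2.41  0.68 -1.33] 0.
[... 327 characters left out ...]
 -0.96] 0.0 0.0
rack 0.065 -50 0.1 [-0.39  0.84  0.07  1.54 -0.27  1.08  1.17] 0.0 0.0
rack 0.065 -50 0.1 [-0.31  0.84 -0.08  1.54 -0.15  1.06  1.06] 0.0 0.0
rack 0.065 -50 0 [-0.4   0.94  0.03  1.68 -0.3   0.84  1.2 ] 0.0 0.0
rack 0.065 -50 0 [-0.3   0.94 -0.15  1.67 -0.12  0.82  1.03] 0.0 0.0
place -0.4 0.08 [ 0.05  0.72 -0.31  2.52  2.44  0.88 -1.41] 0.0 0.0
place -0.4 0.0 [ 0.42  1.15 -1.02  2.53  2.19  1.5  -1.04] 0.0 0.0
place -0.04 0.08 [ 0.54  0.81 -0.79  2.53  2.53  0.92 -0.88] 0.0 0.0
place -0.04 0.0 [ 0.77  1.38 -1.44  2.53  2.24  1.53 -0.31] 3.7 0.5
place 0.4 0.08 [ 0.64  0.75 -0.54  2.41  3.33  0.5  -1.03] 0.0 0.0
place 0.4 0.0 [ 0.56  0.95 -0.42  2.44  3.35  0.73 -0.96] 0.0 0.0
```

```bash
cat >> kin.py <<'E'
EF=-57; LG=.064; MA=np.array([.4421,.2284,.0608]); MD=np.array([.8438,-.1994,.4976])
E
python3 - <<'E'
from kin import *
s=monitor.get_state(); q=s["q"]
r=B(EF-60,-.232); g=MA+MD*LG; P=tcp(g,r)-r.apply([0,0,.11])
qT,*_=IK(P,r,np.array([-.35,.9,.05,1.5,-.2,1.1,1.2])); print(qT.round(2))
W=jpath(q,qT,.8,32)
for x,R_,n in W[::3]: t=x+R_.apply([0,0,.064]); print(x.round(3),"tip",t.round(3))
quiet(W)
E
```

```text
[-0.32  0.91  0.02  1.4  -0.27  1.26  1.17]
[ 0.501 -0.19   0.257] tip [ 0.543 -0.197  0.208]
[ 0.549 -0.234  0.271] tip [ 0.591 -0.255  0.227]
[ 0.572 -0.261  0.274] tip [ 0.609 -0.293  0.233]
[ 0.583 -0.268  0.27 ] tip [ 0.612 -0.307  0.228]
[ 0.588 -0.255  0.258] tip [ 0.609 -0.296  0.214]
[ 0.593 -0.222  0.243] tip [ 0.606 -0.262  0.195]
[ 0.6   -0.171  0.226] tip [ 0.606 -0.207  0.174]
[ 0.609 -0.105  0.211] tip [ 0.609 -0.134  0.154]
[ 0.615 -0.026  0.201] tip [ 0.611 -0.046  0.14 ]
[0.615 0.066 0.198] tip [0.605 0.056 0.136]
[0.596 0.168 0.212] tip [0.577 0.171 0.151]
-3.67, -2.11, 0.72, 0.092, -0.099, 0
-1.96, -1.48, 0.99, 0.076, -0.037, -0.003
-1.46, -1.28, 0.97, 0.073, -0.02, -0.003
-1.12, -1.07, 0.93, 0.069, -0.007, -0.004
-0.85, -0.87, 0.85, 0.065, 0.004, -0.004
-0.63, -0.65, 0.76, 0.06, 0.012, -0.004
-0.45, -0.44, 0.66, 0.055, 0.019, -0.003
-0.3, -0.23, 0.55, 0.049, 0.026, -0.002
-0.17, -0.01, 0.42, 0.044, 0.031, -0.002
-0.06, 0.19, 0.3, 0.037, 0.035, -0.001
0.03, 0.41, 0.17, 0.03, 0.039, -0.001
0.11, 0.6, 0.05, 0.024, 0.042, 0
0.18, 0.79, -0.08, 0.018, 0.044, 0
0.24, 0.
[... 778 characters left out ...]
.15 0.   0.   0.85] [ 0.49  0.65 -0.27  2.41  3.02  0.61 -1.19]
 margin,err mm,deg,rad/s [0.27 0.   0.   0.63] [ 0.26  0.68 -0.04  2.29  2.73  0.69 -1.06]
 margin,err mm,deg,rad/s [0.4  0.   0.   0.74] [ 0.02  0.73  0.22  2.16  2.38  0.57 -0.88]
 margin,err mm,deg,rad/s [0.23 0.01 0.   1.02] [-0.26  0.84  0.59  2.04  1.94  0.27 -0.61]
 margin,err mm,deg,rad/s [0.44 0.01 0.   0.9 ] [-0.2   0.82  0.34  1.9   1.06  0.48  0.22]
 margin,err mm,deg,rad/s [0.67 0.   0.   0.53] [-0.13  0.82  0.09  1.76  0.75  0.71  0.46]
 margin,err mm,deg,rad/s [0.84 0.   0.   0.43] [-0.1   0.85 -0.11  1.62  0.52  0.88  0.6 ]
 margin,err mm,deg,rad/s [0.99 0.   0.   0.42] [-0.09  0.9  -0.31  1.48  0.31  1.03  0.72]
```

```bash
python3 - <<'E'
from kin import *
s=monitor.get_state(); q=s["q"]
qV=np.array([.04,.37,-.14,2.11,.11,.58,1.39])
W=jpath(q,qV,.6,24)
for x,R_,n in W[::3]: t=x+R_.apply([0,0,.064]); print(x.round(3),"tip",t.round(3))
st,qe=quiet(W)
r=B(EF-60,-.232); g=MA+MD*LG; P=tcp(g,r)-r.apply([0,0,.11])
plan2([([.5,.1,.33],B(-95,-.15),4),(P,r,6),(tcp(g,r),r,8)],st,qe,show=False)
E
```

```text
[ 0.479 -0.183  0.251] tip [ 0.517 -0.189  0.2  ]
[ 0.488 -0.217  0.27 ] tip [ 0.523 -0.235  0.221]
[ 0.481 -0.237  0.286] tip [ 0.511 -0.264  0.236]
[ 0.465 -0.239  0.298] tip [ 0.487 -0.27   0.247]
[ 0.447 -0.221  0.305] tip [ 0.461 -0.253  0.251]
[ 0.432 -0.185  0.309] tip [ 0.441 -0.213  0.252]
[ 0.426 -0.133  0.315] tip [ 0.431 -0.153  0.254]
[ 0.43  -0.069  0.326] tip [ 0.434 -0.077  0.263]
-1.5, -1.51, -0.16, 0.074, -0.029, -0.018
-0.84, -1.28, -0.1, 0.067, -0.003, -0.017
-0.6, -1.19, -0.15, 0.062, 0.006, -0.017
-0.4, -1.08, -0.2, 0.059, 0.014, -0.015
-0.22, -0.96, -0.25, 0.053, 0.021, -0.014
-0.07, -0.83, -0.32, 0.047, 0.026, -0.013
0.08, -0.67, -0.37, 0.041, 0.032, -0.012
0.2, -0.5, -0.44, 0.033, 0.036, -0.01
0.3, -0.32, -0.49, 0.026, 0.038, -0.009
0.38, -0.13, -0.56, 0.018, 0.041, -0.009
0.45, 0.08, -0.61, 0.009, 0.042, -0.007
0.48, 0.28, -0.67, 0.001, 0.043, -0.008
0.51, 0.49, -0.71, -0.007, 0.041, -0.007
0.51, 0.71, -0.76, -0.015, 0.04, -0.007
0.49, 0.91, -0.8, -0.023, 0.037, -0.007
0.45, 1.12, -0.83, -0.03, 0.034, -0.008
0.38, 1.31, -0.85, -0.037, 0.03, -0.008
0.31, 1.5,
[... 515 characters left out ...]
  0.57  0.39  2.34  2.54  0.33 -0.83]
 margin,err mm,deg,rad/s [0.03 0.34 0.1  6.15] [-0.32  0.6   0.71  2.29  1.68  0.07  0.02]
 margin,err mm,deg,rad/s [0.34 0.01 0.   0.87] [-0.04  0.45  0.14  2.22  0.82  0.46  0.81]
 margin,err mm,deg,rad/s [0.41 0.   0.   0.65] [ 0.08  0.4  -0.14  2.15  0.46  0.58  1.08]
-- [0.5  0.1  0.33] cm 3.41 deg 3.3 | margin,err mm,deg,rad/s [0.52 0.   0.   0.66] [-0.08  0.54 -0.31  1.81  0.15  0.89  0.98]
-- [0.565 0.2   0.231] cm 2.58 deg 3.7 | margin,err mm,deg,rad/s [0.81 0.   0.   0.66] [-0.15  0.92 -0.34  1.38 -0.01  1.25  0.93]
-- [0.516 0.211 0.133] cm 1.37 deg 0.0 | margin,err mm,deg,rad/s [0.87 0.   0.   0.28] [-0.18  1.01 -0.34  1.57  0.01  0.98  0.92]
```

```bash
python3 - <<'E'
from kin import *
s=monitor.get_state(); q=s["q"]; p,r0=pose()
st,q=plan2([(p+[-.02,.05,.05],r0,3)])
qV=np.array([.04,.37,-.14,2.11,.11,.58,1.39])
W=jpath(q,qV,.75,21)
m=9
for x,R_,n in W:
    for sy in (-.0935,.0935):
        for sx in (-.0375,.0375):
            c=x+R_.apply([sx,sy,0]); 
            if c[0]>.55: m=min(m,c[2])
    t=x+R_.apply([0,0,.064]); 
    if n and W.index((x,R_,n))%4==0: print(x.round(3),"tip",t.round(3))
print("min body z beyond x .55",m)
st,qe=quiet(W,st,q)
E
```

```text
-0.35, 1.63, -1.79, 0, 0, 0, 
-0.35, 1.63, -1.79, 0, 0, 0, 
-0.35, 1.63, -1.79, 0, 0, 0
-- [ 0.448 -0.117  0.291] cm 2.45 deg 0.0 | margin,err mm,deg,rad/s [0.07 0.   0.   0.43] [ 0.42  0.49 -0.32  2.49  2.97  0.43 -1.25]
[ 0.477 -0.143  0.314] tip [ 0.519 -0.152  0.267]Traceback (most recent call last):
  File "<stdin>", line 13, in <module>
ValueError: The truth value of an array with more than one element is ambiguous. Use a.any() or a.all()
```

```bash
python3 - <<'E'
from kin import *
s=monitor.get_state(); q=s["q"]; p,r0=pose()
st,q=plan2([(p+[-.02,.05,.05],r0,3)],show=False)
qV=np.array([.04,.37,-.14,2.11,.11,.58,1.39])
W=jpath(q,qV,.75,21)
m=9
for i,(x,R_,n) in enumerate(W):
    for sy in (-.0935,.0935):
        for sx in (-.0375,.0375):
            c=x+R_.apply([sx,sy,0]); 
            if c[0]>.55: m=min(m,c[2])
    t=x+R_.apply([0,0,.064]); 
    if i%4==0: print(x.round(3),"tip",t.round(3))
print("min body z beyond x .55",m)
st,qe=quiet(W,st,q)
E
```

```text
-- [ 0.448 -0.117  0.291] cm 2.45 deg 0.0 | margin,err mm,deg,rad/s [0.07 0.   0.   0.43] [ 0.42  0.49 -0.32  2.49  2.97  0.43 -1.25]
[ 0.477 -0.143  0.314] tip [ 0.519 -0.152  0.267]
[ 0.487 -0.213  0.348] tip [ 0.525 -0.242  0.305]
[ 0.451 -0.239  0.354] tip [ 0.474 -0.278  0.309]
[ 0.411 -0.208  0.342] tip [ 0.419 -0.244  0.289]
[ 0.398 -0.128  0.33 ] tip [ 0.398 -0.149  0.269]
[ 0.439 -0.022  0.339] tip [ 0.445 -0.022  0.276]
min body z beyond x .55 9
-3.73, -2.47, -0.18, 0.108, -0.115, -0.015
-1.55, -2.03, 0.06, 0.092, -0.032, -0.02
-0.9, -1.92, 0.04, 0.087, -0.006, -0.02
-0.42, -1.77, 0, 0.082, 0.012, -0.021
-0.01, -1.57, -0.04, 0.073, 0.029, -0.021
0.32, -1.32, -0.11, 0.064, 0.041, -0.021
0.59, -1.04, -0.19, 0.051, 0.052, -0.021
0.81, -0.71, -0.25, 0.038, 0.06, -0.02
0.97, -0.37, -0.34, 0.024, 0.065, -0.02
1.06, -0.01, -0.41, 0.01, 0.068, -0.02
1.1, 0.36, -0.49, -0.006, 0.069, -0.02
1.07, 0.72, -0.55, -0.02, 0.066, -0.019
1, 1.07, -0.62, -0.033, 0.061, -0.02
0.88, 1.39, -0.67, -0.046, 0.055, -0.021
0.69, 1.7, -0.71, -0.057, 0.047, -0.02
0.48, 1.98, -0.75, -0.066, 0.036, -0.022
0.21, 2.2, -0.77, -0.073, 0.025, -0.022
-0.07, 2.4, -0.78, -0.079, 0.013, -0.022
-0.42, 2.54, -0.79, -0.083, -0.002, -0.024
-0.84, 2.66, -0.77, -0.085, -0.017, -0.023
-2.06, 2.83, -0.81, -0.09, -0.065, -0.022
worst
 margin,err mm,deg,rad/s [0.08 0.   0.   0.97] [ 0.36  0.48 -0.24  2.48  2.9   0.55 -1.19]
 margin,err mm,deg,rad/s [0.14 0.   0.   0.81] [ 0.07  0.46  0.11  2.42  2.53  0.59 -0.88]
 margin,err mm,deg,rad/s [0.21 0.01 0.   1.06] [-0.27  0.49  0.56  2.35  2.08  0.38 -0.44]
 margin,err mm,deg,rad/s [0.28 0.01 0.   1.6 ] [-0.31  0.46  0.53  2.28  1.02  0.4   0.62]
 margin,err mm,deg,rad/s [0.37 0.   0.   0.89] [-0.12  0.4   0.16  2.19  0.5   0.61  1.07]
 margin,err mm,deg,rad/s [0.45 0.   0.   0.67] [ 0.05  0.37 -0.15  2.11  0.12  0.58  1.38]
```

Request:
{"method": "carry_out", "body": {
  "motion": [-0.35,1.63,-1.79,0,0,0,-0.35,1.63,-1.79,0,0,0,-0.35,1.63,-1.79,0,0,0]
}}

```text
clock: 13.92
tool_pos: [0.4482, -0.1168, 0.2912]
eef_rot: [0.02, 0.953, -0.008, 0.301]
contact_force: [0.3, -0.9, 0.7]
opening: 0.91
```

Request:
{"method": "carry_out", "body": {
  "motion": [-3.73,-2.47,-0.18,0.108,-0.115,-0.015,-1.55,-2.03,0.06,0.092,-0.032,-0.02,-0.9,-1.92,0.04,0.087,-0.006,-0.02,-0.42,-1.77,0,0.082,0.012,-0.021,-0.01,-1.57,-0.04,0.073,0.029,-0.021,0.32,-1.32,-0.11,0.064,0.041,-0.021,0.59,-1.04,-0.19,0.051,0.052,-0.021]
}}

```text
clock: 14.8
tool_pos: [0.4717, -0.2329, 0.3534]
eef_rot: [0.065, 0.911, -0.287, 0.287]
contact_force: [-0.5, 0.1, -1.2]
opening: 0.907
```

Request:
{"method": "carry_out", "body": {
  "motion": [0.81,-0.71,-0.25,0.038,0.06,-0.02,0.97,-0.37,-0.34,0.024,0.065,-0.02,1.06,-0.01,-0.41,0.01,0.068,-0.02,1.1,0.36,-0.49,-0.006,0.069,-0.02,1.07,0.72,-0.55,-0.02,0.066,-0.019,1,1.07,-0.62,-0.033,0.061,-0.02,0.88,1.39,-0.67,-0.046,0.055,-0.021]
}}

```text
clock: 15.68
tool_pos: [0.4192, -0.2063, 0.3408]
eef_rot: [0.07, 0.95, -0.286, 0.101]
contact_force: [0.2, -1.1, -1.4]
opening: 0.907
```

Request:
{"method": "carry_out", "body": {
  "motion": [0.69,1.7,-0.71,-0.057,0.047,-0.02,0.48,1.98,-0.75,-0.066,0.036,-0.022,0.21,2.2,-0.77,-0.073,0.025,-0.022,-0.07,2.4,-0.78,-0.079,0.013,-0.022,-0.42,2.54,-0.79,-0.083,-0.002,-0.024,-0.84,2.66,-0.77,-0.085,-0.017,-0.023,-2.06,2.83,-0.81,-0.09,-0.065,-0.022]
}}

```text
clock: 16.55
tool_pos: [0.4507, -0.0355, 0.3367]
eef_rot: [-0.009, 0.996, -0.024, 0.083]
contact_force: [-0.2, -0.1, 0.6]
opening: 0.91
```

```bash
python3 - <<'E'
from kin import *
s=monitor.get_state(); print(s["q"].round(2),s["tool_pos"].round(3),s["clock"])
r=B(EF-60,-.232); g=MA+MD*LG; P=tcp(g,r)-r.apply([0,0,.11])
plan2([([.5,.1,.33],B(-95,-.15),4),(P,r,6)])
E
```

```text
[ 0.02  0.37 -0.11  2.14  0.21  0.48  1.33] [ 0.451 -0.035  0.337] 16.55
-1.27, 3.37, 0.21, -0.011, 0.064, 0.042, 
-1.13, 3.42, 0.17, -0.011, 0.064, 0.042, 
-1, 3.46, 0.14, -0.011, 0.064, 0.042, 
-0.86, 3.5, 0.12, -0.011, 0.064, 0.042
-- [0.5  0.1  0.33] cm 3.61 deg 4.4 | margin,err mm,deg,rad/s [0.49 0.   0.   0.81] [-0.18  0.53 -0.14  1.82  0.04  0.88  1.09]
-0.96, 1.8, 1.58, -0.004, 0.064, 0.013, 
-1.03, 1.81, 1.52, -0.004, 0.064, 0.013, 
-1.1, 1.82, 1.46, -0.004, 0.064, 0.013, 
-1.17, 1.83, 1.4, -0.004, 0.064, 0.013, 
-1.24, 1.84, 1.33, -0.004, 0.064, 0.013, 
-1.29, 1.85, 1.25, -0.004, 0.064, 0.013
-- [0.565 0.2   0.231] cm 2.58 deg 3.7 | margin,err mm,deg,rad/s [0.8  0.   0.   0.66] [-0.22  0.91 -0.19  1.39 -0.12  1.25  1.03]
```

Request:
{"method": "carry_out", "body": {
  "motion": [-1.27,3.37,0.21,-0.011,0.064,0.042,-1.13,3.42,0.17,-0.011,0.064,0.042,-1,3.46,0.14,-0.011,0.064,0.042,-0.86,3.5,0.12,-0.011,0.064,0.042]
}}

```text
clock: 17.05
tool_pos: [0.5003, 0.1, 0.3295]
eef_rot: [0.077, 0.996, 0.002, -0.045]
contact_force: [1.2, -0.9, 0.6]
opening: 0.903
```

Request:
{"method": "carry_out", "body": {
  "motion": [-0.96,1.8,1.58,-0.004,0.064,0.013,-1.03,1.81,1.52,-0.004,0.064,0.013,-1.1,1.82,1.46,-0.004,0.064,0.013,-1.17,1.83,1.4,-0.004,0.064,0.013,-1.24,1.84,1.33,-0.004,0.064,0.013,-1.29,1.85,1.25,-0.004,0.064,0.013,0,0,0,0,0,0]
}}

```text
clock: 17.92
tool_pos: [0.5646, 0.1987, 0.2277]
eef_rot: [0.113, 0.965, 0.027, -0.234]
contact_force: [0.6, -0.2, -0.1]
opening: 0.91
```

```bash
cat >> kin.py <<'E'
def fitcyl(P,v0=(.2195,.0831,-.2318,.5207)):
    def ax(v): return np.array([.48,v[0],v[1]]),np.array([np.cos(v[3])*np.cos(v[2]),np.cos(v[3])*np.sin(v[2]),np.sin(v[3])])
    def f(v):
        a,d=ax(v); w=P-a; return np.linalg.norm(w-np.outer(w@d,d),axis=1)-.025
    s=least_squares(f,v0,loss="soft_l1",f_scale=.002); a,d=ax(s.x); g=abs(f(s.x))<.003; t=(P[g]-a)@d
    print("cyl",len(P),g.sum(),s.x.round(4)); return a+d*np.percentile(t,1),a+d*np.percentile(t,99),d
E
python3 - <<'E'
from kin import *
p=pose(); s=monitor.get_state(); print(s["q"].round(2),p[0].round(4),s["clock"])
pic=snapshot("wrist"); save(pic,"w4.png")
c=cloud(pic,np.ones((480,640),bool),p)
c=c[(c[:,2]>.04)&(c[:,2]<.13)&(c[:,0]>.4)&(c[:,0]<.55)&(c[:,1]>.18)&(c[:,1]<.26)&(np.linalg.norm(c-p[0],axis=1)>.075)]
m,e,d=fitcyl(c); print(m.round(4),e.round(4),"old",MA,MA+MD*.095)
r=B(EF-60,-.232); g=MA+MD*LG; plan2([(tcp(g,r),r,8)])
E
```

```text
[-0.22  0.91 -0.18  1.39 -0.12  1.25  1.03] [0.5646 0.1987 0.2277] 17.925
cyl 9542 7432 [ 0.2199  0.0842 -0.2251  0.5199]
[0.4429 0.2284 0.0624] [0.5279 0.2089 0.1124] old [0.4421 0.2284 0.0608] [0.522261 0.209457 0.108072]
0.01, 0.02, 1.36, 0, 0, 0, 
0.01, 0.02, 1.36, 0, 0, 0, 
0.01, 0.02, 1.36, 0, 0, 0, 
0.01, 0.02, 1.36, 0, 0, 0, 
0.01, 0.02, 1.36, 0, 0, 0, 
0.01, 0.02, 1.36, 0, 0, 0, 
0.01, 0.02, 1.36, 0, 0, 0, 
0.01, 0.02, 1.36, 0, 0, 0
-- [0.516 0.211 0.133] cm 1.36 deg 0.0 | margin,err mm,deg,rad/s [0.87 0.   0.   0.29] [-0.25  0.99 -0.2   1.58 -0.13  0.98  1.04]
```

View pics/w4.png

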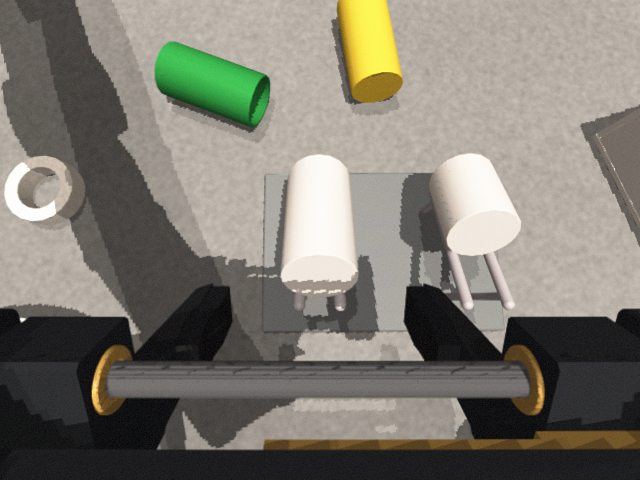

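The picture shows the tall cup between the open fingers at (320,225), with the short cup well off to the right. The refit agrees within 3 mm.

```bash
cat >> kin.py <<'E'
MA=np.array([.4452,.2279,.0638]); MD=np.array([.8459,-.1937,.4969])
E
python3 - <<'E'
from kin import *
r=B(EF-60,-.227); g=MA+MD*LG; plan2([(tcp(g,r),r,8)])
E
```

```text
-0.01, 0.03, 1.31, 0, 0, -0.001, 
-0.01, 0.03, 1.31, 0, 0, -0.001, 
-0.01, 0.03, 1.31, 0, 0, -0.001, 
-0.01, 0.03, 1.31, 0, 0, -0.001, 
-0.01, 0.03, 1.31, 0, 0, -0.001, 
-0.01, 0.03, 1.31, 0, 0, -0.001, 
-0.01, 0.03, 1.31, 0, 0, -0.001, 
-0.01, 0.03, 1.31, 0, 0, -0.001
-- [0.519 0.211 0.135] cm 1.31 deg 0.0 | margin,err mm,deg,rad/s [0.88 0.   0.   0.28] [-0.25  0.99 -0.2   1.56 -0.12  0.99  1.04]
```

Request:
{"method": "carry_out", "body": {
  "motion": [-0.01,0.03,1.31,0,0,-0.001,-0.01,0.03,1.31,0,0,-0.001,-0.01,0.03,1.31,0,0,-0.001,-0.01,0.03,1.31,0,0,-0.001,-0.01,0.03,1.31,0,0,-0.001,-0.01,0.03,1.31,0,0,-0.001,-0.01,0.03,1.31,0,0,-0.001,-0.01,0.03,1.31,0,0,-0.001]
}}

```text
clock: 18.98
tool_pos: [0.5199, 0.2112, 0.1356]
eef_rot: [0.11, 0.966, 0.028, -0.232]
contact_force: [-0.5, -0.3, 0.1]
opening: 0.907
```

Request:
{"method": "carry_out", "body": {
  "motion": [0,0,0,0,0,0,0,0,0,0,0,0,0,0,0,0,0,0,0,0,0,0,0,0,0,0,0,0,0,0,0,0,0,0,0,0],
  "hand": 4,
  "grip_force": 12
}}

```text
clock: 19.73
tool_pos: [0.5206, 0.2106, 0.1367]
eef_rot: [0.11, 0.966, 0.028, -0.231]
contact_force: [0.9, -2.9, 5.0]
opening: 0.568
```

```bash
python3 - <<'E'
from kin import *
p=pose(); s=monitor.get_state(); print(s["q"].round(2),p[0].round(4),s["clock"],s["opening"]*88,s["contact_force"].round(1))
g=p[0]+p[1].apply([0,0,.045]); print("grasp",g,"wanted",MA+MD*LG)
print("lift along world z 8cm, then up"); plan2([(p[0]+[0.0,-.0,.10],p[1],5)])
E
```

```text
[-0.25  0.99 -0.2   1.56 -0.12  0.99  1.04] [0.5206 0.2106 0.1367] 19.725 49.977662743390866 [ 0.9 -2.9  5. ]
grasp [0.50075298 0.21534291 0.09662812] wanted [0.4993376 0.2155032 0.0956016]
lift along world z 8cm, then up
0.91, 0.01, -1.78, 0, 0, 0, 
0.91, 0.01, -1.78, 0, 0, 0, 
0.91, 0.01, -1.78, 0, 0, 0, 
0.91, 0.01, -1.78, 0, 0, 0, 
0.91, 0.01, -1.78, 0, 0, 0
-- [0.52  0.211 0.237] cm 2.0 deg 0.0 | margin,err mm,deg,rad/s [0.86 0.   0.   0.29] [-0.25  0.85 -0.2   1.53 -0.14  1.16  1.02]
```

Request:
{"method": "carry_out", "body": {
  "motion": [0.91,0.01,-1.78,0,0,0,0.91,0.01,-1.78,0,0,0,0.91,0.01,-1.78,0,0,0,0.91,0.01,-1.78,0,0,0,0.91,0.01,-1.78,0,0,0],
  "grip_force": 15
}}

```text
clock: 20.35
tool_pos: [0.5202, 0.2114, 0.238]
eef_rot: [0.11, 0.966, 0.028, -0.232]
contact_force: [0.9, 0.9, -0.8]
opening: 0.572
```

```bash
python3 - <<'E'
from kin import *
s=monitor.get_state(); print(s["opening"]*88,s["tool_pos"].round(3),s["contact_force"].round(1))
# where cup is relative to tool: from grasp-time
qV=np.array([.04,.37,-.14,2.11,.11,.58,1.39])
(st,q)=plan2([([.47,.1,.36],B(-95,-.15),6),([.45,0,.37],B(-85,0),4)])
rr=B(EF,.1); P=tcp(car(-.115,0,.047+LG+.09),rr); qT,*e=IK(P,rr,np.array([.3,.65,-.3,2.4,2.85,.5,-1.1])); print("qT",qT.round(2),e,P.round(3))
W=jpath(q,qT,.75,24); off=np.array([0,0,.045])
for i,(x,R_,n) in enumerate(W):
    if i%3==2:
        # cup axis in tool frame
        dc=B(EF-60,-.227).inv().apply(MD); gg=x+R_.apply(off); print(x.round(3),"mouth",(gg-R_.apply(dc)*LG).round(3),"end",(gg+R_.apply(dc)*(.095-LG)).round(3))
quiet(W,st,q)
E
```

```text
50.3504840084928 [0.52  0.211 0.238] [ 0.9  0.9 -0.8]
1.28, -1.99, -1.64, 0.004, -0.064, -0.012, 
1.2, -1.98, -1.71, 0.004, -0.064, -0.012, 
1.11, -1.97, -1.78, 0.004, -0.064, -0.012, 
1.02, -1.97, -1.84, 0.004, -0.064, -0.012, 
0.92, -1.96, -1.89, 0.004, -0.064, -0.012, 
0.82, -1.96, -1.94, 0.004, -0.064, -0.012
-- [0.47 0.1  0.36] cm 2.88 deg 3.7 | margin,err mm,deg,rad/s [0.7  0.   0.   0.54] [-0.19  0.45 -0.14  1.86  0.03  0.91  1.08]
0.14, -2.55, -0.24, 0, -0.043, -0.038, 
0.22, -2.54, -0.24, 0, -0.043, -0.038, 
0.31, -2.53, -0.25, 0, -0.043, -0.038, 
0.39, -2.52, -0.27, 0, -0.043, -0.038
-- [0.45 0.   0.37] cm 2.56 deg 3.3 | margin,err mm,deg,rad/s [0.53 0.   0.   0.64] [ 0.    0.34 -0.15  2.03  0.1   0.69  1.36]
qT [ 0.38  0.64 -0.38  2.41  2.93  0.46 -1.11] [np.float64(4.482997787762845e-05), np.float64(1.8402477649102312e-05)] [ 0.494 -0.082  0.239]
[ 0.438 -0.07   0.349] mouth [ 0.408 -0.09   0.251] end [ 0.456 -0.075  0.331]
[ 0.442 -0.13   0.339] mouth [ 0.415 -0.168  0.245] end [ 0.46  -0.139  0.324]
[ 0.458 -0.176  0.336] mouth [ 0.44  -0.227  0.246] end [ 0.478 -0.187 
[... 1205 characters left out ...]
1.77, 0.13, -0.076, -0.008, 0.014
0.91, 1.91, 0.06, -0.083, 0.006, 0.013
1.41, 2.06, 0, -0.088, 0.026, 0.013
3.18, 2.69, -0.19, -0.113, 0.093, 0.011
worst
 margin,err mm,deg,rad/s [0.51 0.   0.   0.66] [-0.03  0.35 -0.1   2.05  0.18  0.7   1.3 ]
 margin,err mm,deg,rad/s [0.44 0.   0.   0.7 ] [-0.16  0.4   0.14  2.12  0.52  0.63  1.03]
 margin,err mm,deg,rad/s [0.36 0.01 0.   0.92] [-0.31  0.48  0.43  2.2   0.93  0.43  0.69]
 margin,err mm,deg,rad/s [0.3  0.02 0.01 1.72] [-0.26  0.54  0.44  2.26  1.79  0.37 -0.15]
 margin,err mm,deg,rad/s [0.25 0.01 0.   0.85] [ 0.03  0.55  0.05  2.31  2.3   0.57 -0.62]
 margin,err mm,deg,rad/s [0.19 0.   0.   0.61] [ 0.27  0.6  -0.26  2.37  2.64  0.63 -0.88]
```

Request:
{"method": "carry_out", "body": {
  "motion": [1.28,-1.99,-1.64,0.004,-0.064,-0.012,1.2,-1.98,-1.71,0.004,-0.064,-0.012,1.11,-1.97,-1.78,0.004,-0.064,-0.012,1.02,-1.97,-1.84,0.004,-0.064,-0.012,0.92,-1.96,-1.89,0.004,-0.064,-0.012,0.82,-1.96,-1.94,0.004,-0.064,-0.012]
}}

```text
clock: 21.1
tool_pos: [0.4695, 0.0995, 0.36]
eef_rot: [0.076, 0.996, 0.003, -0.042]
contact_force: [0.0, 0.2, 0.0]
opening: 0.568
```

Request:
{"method": "carry_out", "body": {
  "motion": [0.14,-2.55,-0.24,0,-0.043,-0.038,0.22,-2.54,-0.24,0,-0.043,-0.038,0.31,-2.53,-0.25,0,-0.043,-0.038,0.39,-2.52,-0.27,0,-0.043,-0.038]
}}

```text
clock: 21.6
tool_pos: [0.4496, -0.0007, 0.3692]
eef_rot: [-0.001, 0.999, -0.0, 0.044]
contact_force: [-0.0, -0.0, -0.7]
opening: 0.572
```

```bash
python3 - <<'E'
from kin import *
s=monitor.get_state(); q=s["q"]; print(q.round(2),s["opening"]*88,s["tool_pos"].round(3))
rr=B(EF,.1); P0=tcp(car(-.115,0,.047+LG+.09),rr); off=np.array([0,0,.045]); dc=B(EF-60,-.227).inv().apply(MD)
for e,dx,dy,dz in ((EF,-.04,-.05,.08),(EF,-.03,-.02,.06),(-62,-.04,-.03,.09),(-65,-.05,-.05,.09)):
    r2=B(e,.1 if e==EF else 0)
    qT,*er=IK(P0+[dx,dy,dz],r2,np.array([.3,.5,-.3,2.4,2.85,.5,-1.1])); print(e,"qT",qT.round(2),np.round(er,2),(P0+[dx,dy,dz]).round(3))
    if er[0]>3: continue
    for q6 in (.55,.7):
        W=jpath(q,qT,q6,24); m=max(((x+R_.apply(off)-R_.apply(dc)*LG)[0],(x+R_.apply(off)-R_.apply(dc)*LG)[2]) for x,R_,n in W); print(q6,"max mouth x,z",m)
E
```

```text
[ 0.    0.34 -0.15  2.04  0.1   0.69  1.36] 50.33815321319625 [ 0.45  -0.001  0.369]
-57 qT [ 0.66  0.44 -0.51  2.37  3.01  0.17 -1.09] [0. 0.] [ 0.454 -0.132  0.319]
0.55 max mouth x,z (np.float64(0.560321426782287), np.float64(0.2828000498974744))
0.7 max mouth x,z (np.float64(0.5746568045069608), np.float64(0.30071843462357806))
-57 qT [ 0.5   0.48 -0.43  2.41  2.97  0.27 -1.12] [0. 0.] [ 0.464 -0.102  0.299]
0.55 max mouth x,z (np.float64(0.5539617359257298), np.float64(0.24758727827865895))
0.7 max mouth x,z (np.float64(0.570915581871421), np.float64(0.27004886430449754))
-62 qT [ 0.45  0.38 -0.36  2.33  2.06  0.07 -0.33] [0.01 0.  ] [ 0.454 -0.112  0.329]
0.55 max mouth x,z (np.float64(0.49337731061489837), np.float64(0.25039652406019136))
0.7 max mouth x,z (np.float64(0.49376138970348316), np.float64(0.25967112800237047))
-65 qT [ 0.89  0.48 -0.94  2.28  1.31  0.35  0.46] [0. 0.] [ 0.444 -0.132  0.329]
0.55 max mouth x,z (np.float64(0.45359121526761753), np.float64(0.22460935523637218))
0.7 max mouth x,z (np.float64(0.45359121501822347), np.float64(0.22460935514847824))
```

```bash
python3 - <<'E'
from kin import *
s=monitor.get_state(); q=s["q"]
rr=B(EF,.1); P0=tcp(car(-.115,0,.047+LG+.09),rr); off=np.array([0,0,.045]); dc=B(EF-60,-.227).inv().apply(MD)
qT,*er=IK(P0+[-.04,-.05,.08],rr,np.array([.3,.5,-.3,2.4,2.85,.5,-1.1]))
W=jpath(q,qT,.62,24); lo=9;tip=9
for x,R_,n in W:
    g=x+R_.apply(off)
    for t in (-LG,.095-LG):
        c=g+R_.apply(dc)*t
        if c[0]+.025>.56: lo=min(lo,c[2]-.025)
    for c in [x+R_.apply([a,b,z]) for a in(-.04,.04) for b in (-.094,.094) for z in (0,)]+[x+R_.apply([0,b,.064]) for b in (-.045,.045)]:
        if c[0]>.56: tip=min(tip,c[2])
print("lowest cup / gripper z beyond bar front",lo,tip)
st,qe=quiet(W)
plan2([(P0,rr,6)],st,qe)
E
```

```text
lowest cup / gripper z beyond bar front 0.2416411451077026 0.3176305248290554
-0.67, -2.33, 0.35, 0.061, -0.038, 0.019
-0.25, -2.28, 0.44, 0.06, -0.023, 0.016
-0.22, -2.18, 0.47, 0.058, -0.022, 0.013
-0.23, -2.07, 0.48, 0.054, -0.023, 0.012
-0.26, -1.97, 0.5, 0.052, -0.026, 0.011
-0.32, -1.84, 0.51, 0.048, -0.029, 0.009
-0.38, -1.72, 0.5, 0.045, -0.032, 0.009
-0.45, -1.57, 0.5, 0.039, -0.035, 0.008
-0.52, -1.42, 0.49, 0.035, -0.04, 0.008
-0.58, -1.23, 0.46, 0.028, -0.043, 0.007
-0.63, -1.03, 0.44, 0.021, -0.046, 0.007
-0.66, -0.82, 0.4, 0.013, -0.048, 0.007
-0.67, -0.59, 0.35, 0.004, -0.05, 0.007
-0.65, -0.34, 0.3, -0.005, -0.05, 0.007
-0.59, -0.09, 0.24, -0.015, -0.048, 0.007
-0.51, 0.16, 0.18, -0.025, -0.045, 0.008
-0.36, 0.43, 0.11, -0.034, -0.041, 0.007
-0.19, 0.66, 0.04, -0.045, -0.033, 0.008
0.05, 0.91, -0.03, -0.053, -0.025, 0.007
0.35, 1.12, -0.11, -0.061, -0.013, 0.006
0.71, 1.32, -0.17, -0.069, 0.001, 0.006
1.21, 1.5, -0.24, -0.074, 0.02, 0.005
1.91, 1.7, -0.32, -0.081, 0.046, 0.003
4.57, 2.68, -0.69, -0.119, 0.149, -0.001
worst
 margin,err mm,deg,rad/s [0.51 0.   0.   0.64] [-0.02  0.34 -0.09  2.05  0.18  0.64  1.3 ]
 margin,err mm,deg,rad/s [0.44 0.   0.   0.66] [-0.13  0.36  0.15  2.12  0.5   0.51  1.08]
 margin,err mm,deg,rad/s [0.26 0.01 0.   0.89] [-0.3   0.41  0.5   2.19  0.86  0.3   0.79]
 margin,err mm,deg,rad/s [0.27 0.02 0.01 1.65] [-0.15  0.41  0.38  2.24  1.87  0.31 -0.18]
 margin,err mm,deg,rad/s [0.27 0.01 0.   0.89] [ 0.19  0.39 -0.01  2.29  2.39  0.47 -0.63]
 margin,err mm,deg,rad/s [0.23 0.   0.   0.67] [ 0.5   0.42 -0.35  2.33  2.76  0.45 -0.9 ]
0.1, 0.76, 1.52, 0, 0, 0, 
0.1, 0.76, 1.52, 0, 0, 0, 
0.1, 0.76, 1.52, 0, 0, 0, 
0.1, 0.76, 1.52, 0, 0, 0, 
0.1, 0.76, 1.52, 0, 0, 0, 
0.1, 0.76, 1.52, 0, 0, 0
-- [ 0.494 -0.082  0.239] cm 1.71 deg 0.0 | margin,err mm,deg,rad/s [0.15 0.   0.   0.43] [ 0.44  0.65 -0.47  2.41  2.8   0.47 -0.98]
```

Request:
{"method": "carry_out", "body": {
  "motion": [-0.67,-2.33,0.2,0.061,-0.038,0.019,-0.25,-2.28,0.29,0.06,-0.023,0.016,-0.22,-2.18,0.32,0.058,-0.022,0.013,-0.23,-2.07,0.33,0.054,-0.023,0.012,-0.26,-1.97,0.35,0.052,-0.026,0.011,-0.32,-1.84,0.36,0.048,-0.029,0.009,-0.38,-1.72,0.35,0.045,-0.032,0.009,-0.45,-1.57,0.35,0.039,-0.035,0.008]
}}

```text
clock: 22.6
tool_pos: [0.4701, -0.1625, 0.3774]
eef_rot: [0.055, 0.965, -0.206, 0.154]
contact_force: [0.9, 0.1, -1.4]
opening: 0.569
```

Request:
{"method": "carry_out", "body": {
  "motion": [-0.52,-1.42,0.49,0.035,-0.04,0.008,-0.58,-1.23,0.46,0.028,-0.043,0.007,-0.63,-1.03,0.44,0.021,-0.046,0.007,-0.66,-0.82,0.4,0.013,-0.048,0.007,-0.67,-0.59,0.35,0.004,-0.05,0.007,-0.65,-0.34,0.3,-0.005,-0.05,0.007,-0.59,-0.09,0.24,-0.015,-0.048,0.007,-0.51,0.16,0.18,-0.025,-0.045,0.008]
}}

```text
clock: 23.6
tool_pos: [0.5098, -0.2189, 0.3968]
eef_rot: [0.042, 0.918, -0.237, 0.316]
contact_force: [0.3, -0.5, -0.7]
opening: 0.567
```

Request:
{"method": "carry_out", "body": {
  "motion": [-0.36,0.43,0.11,-0.034,-0.041,0.007,-0.19,0.66,0.04,-0.045,-0.033,0.008,0.05,0.91,-0.03,-0.053,-0.025,0.007,0.35,1.12,-0.11,-0.061,-0.013,0.006,0.71,1.32,-0.17,-0.069,0.001,0.006,1.21,1.5,-0.24,-0.074,0.02,0.005,1.91,1.7,-0.32,-0.081,0.046,0.003,4,2.4,-0.5,-0.1,0.13,0]
}}

```text
clock: 24.6
tool_pos: [0.4527, -0.1266, 0.3323]
eef_rot: [-0.036, 0.96, 0.007, 0.276]
contact_force: [-0.2, -0.9, -0.7]
opening: 0.566
```

```bash
python3 - <<'E'
from kin import *
s=monitor.get_state(); print(s["q"].round(2),s["opening"]*88,s["tool_pos"].round(3),s["clock"],s["contact_force"].round(1))
rr=B(EF,.1); P0=tcp(car(-.115,0,.047+LG+.09),rr); p=pose(); dc=B(EF-60,-.227).inv().apply(MD)
print("cup axis est",p[1].apply(dc).round(3),"mouth",(p[0]+p[1].apply([0,0,.045]-dc*LG)).round(3))
pic=snapshot("wrist"); save(pic,"w5.png")
plan2([(P0,rr,7)])
E
```

```text
[ 0.61  0.39 -0.48  2.35  2.87  0.12 -1.  ] 49.79314903252806 [ 0.453 -0.127  0.332] 24.6 [-0.2 -0.9 -0.7]
cup axis est [0.019 0.01  1.   ] mouth [ 0.475 -0.126  0.23 ]
0.08, 0.57, 1.47, -0.002, -0.004, -0.003, 
0.09, 0.56, 1.47, -0.002, -0.004, -0.003, 
0.09, 0.56, 1.47, -0.002, -0.004, -0.003, 
0.1, 0.56, 1.47, -0.002, -0.004, -0.003, 
0.1, 0.56, 1.47, -0.002, -0.004, -0.003, 
0.11, 0.55, 1.47, -0.002, -0.004, -0.003, 
0.11, 0.55, 1.47, -0.002, -0.004, -0.003
-- [ 0.494 -0.082  0.239] cm 1.58 deg 0.3 | margin,err mm,deg,rad/s [0.12 0.   0.   0.45] [ 0.43  0.65 -0.45  2.41  2.82  0.46 -1.01]
```

View pics/w5.png

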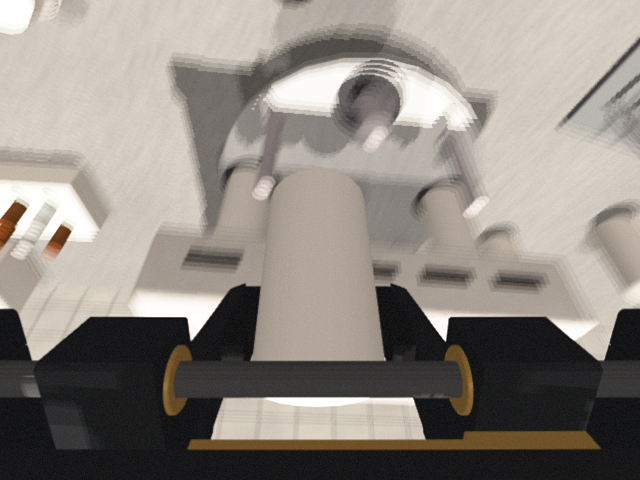

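The cup is held upright at (315,270), and the empty peg stands at the front at (370,110). Move above the peg.

Request:
{"method": "carry_out", "body": {
  "motion": [0.08,0.57,1.47,-0.002,-0.004,-0.003,0.09,0.56,1.47,-0.002,-0.004,-0.003,0.09,0.56,1.47,-0.002,-0.004,-0.003,0.1,0.56,1.47,-0.002,-0.004,-0.003,0.1,0.56,1.47,-0.002,-0.004,-0.003,0.11,0.55,1.47,-0.002,-0.004,-0.003,0.11,0.55,1.47,-0.002,-0.004,-0.003,0,0,0,0,0,0]
}}

```text
clock: 25.65
tool_pos: [0.5001, -0.084, 0.2412]
eef_rot: [-0.049, 0.956, 0.011, 0.29]
contact_force: [-0.7, -0.8, -0.8]
opening: 0.567
```

```bash
cat > chk.py <<'E'
from kin import *
def cyl(c,r,x0):
    # near-vertical cylinder: axis point at z=x0[2]
    z0=x0[2]
    def f(v):
        a=np.array([v[0],v[1],z0]); d=np.array([v[2],v[3],1]); d=d/np.linalg.norm(d); w=c-a; return np.linalg.norm(w-np.outer(w@d,d),axis=1)-r
    k=least_squares(f,[x0[0],x0[1],0,0],loss="soft_l1",f_scale=.001); g=abs(k.fun)<1; return k.x,(abs(f(k.x))<.003).sum()
def look(name):
    p=pose(); pic=snapshot("wrist"); save(pic,name); dc=B(EF-60,-.227).inv().apply(MD)
    m=p[0]+p[1].apply([0,0,.045]-dc*LG); ax=p[1].apply(dc); print("pred mouth",m.round(4),"axis",ax.round(3))
    c=cloud(pic,np.ones((480,640),bool),p); z0=m[2]
    h=c[(np.linalg.norm(c[:,:2]-m[:2],axis=1)<.04)&(c[:,2]>z0-.003)&(c[:,2]<z0+.05)]
    tv=p[1].inv().apply(h-p[0]); h=h[(abs(tv[:,1])<.0235)]
    if len(h)>50: v,n=cyl(h,.025,[m[0],m[1],z0]); print("cup fit at mouth xy",v[:2].round(4),"tilt",v[2:].round(3),len(h),n,"min z",np.percentile(h[:,2],1).round(4))
    L=car(-.115,0,.047); k=c[(np.linalg.norm(c[:,:2]-L[:2],axis=1)<.025)&(c[:,2]>.055)&(c[:,2]<.092)]
    print("loading",L.round(4)); 
    if len(k)>50: v,n=cyl(k,.014,[L[0],L[1],.07]); print("peg fit",v.round(4),len(k),n)
    return p,m,ax
E
python3 - <<'E'
from chk import *
p,m,ax=look("w6.png")
s=monitor.get_state(); print(s["opening"]*88,s["clock"],p[0].round(4))
E
```

```text
pred mouth [ 0.5257 -0.0823  0.1397] axis [-0.01   0.009  1.   ]
cup fit at mouth xy [ 0.5265 -0.0821] tilt [-0.02   0.012] 8780 8780 min z 0.1374
loading [ 0.5181 -0.0794  0.047 ]
peg fit [ 5.179e-01 -7.840e-02  2.000e-04 -2.200e-03] 1433 1433
50.121175054894636 25.7 [ 0.5001 -0.084   0.2412]
```

View pics/w6.png

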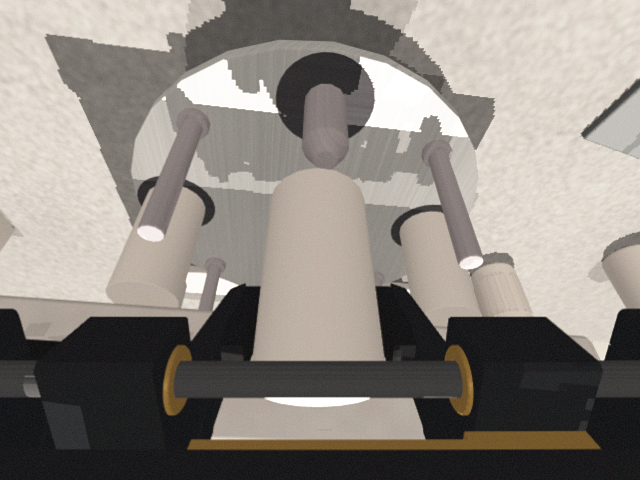

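```bash
python3 - <<'E'
from kin import *
p,r=pose(); m=np.array([.5265,-.0821,.139]); ax=np.array([-.02,.012,1]); 
C=R.align_vectors([[0,0,1]],[ax/np.linalg.norm(ax)])[0]
C=R.from_rotvec(np.cross(ax/np.linalg.norm(ax),[0,0,1]))
def tgt(mt): return np.array(mt)+C.apply(p-m), C*r
plan2([(*tgt([.518,-.0784,.130]),3),(*tgt([.518,-.0784,.060]),7)])
E
```

```text
0.33, 0.11, 0.12, -0.004, 0.006, 0.003, 
0.33, 0.1, 0.12, -0.004, 0.006, 0.003, 
0.33, 0.1, 0.13, -0.004, 0.006, 0.003
-- [ 0.493 -0.082  0.233] cm 0.37 deg 0.4 | margin,err mm,deg,rad/s [0.15 0.   0.   0.05] [ 0.43  0.67 -0.45  2.41  2.83  0.47 -1.01]
0.54, -0.01, 0.84, 0, 0, 0, 
0.54, -0.01, 0.84, 0, 0, 0, 
0.54, -0.01, 0.84, 0, 0, 0, 
0.54, -0.01, 0.84, 0, 0, 0, 
0.54, -0.01, 0.84, 0, 0, 0, 
0.54, -0.01, 0.84, 0, 0, 0, 
0.54, -0.01, 0.84, 0, 0, 0
-- [ 0.493 -0.082  0.163] cm 1.0 deg 0.0 | margin,err mm,deg,rad/s [0.11 0.   0.   0.27] [ 0.42  0.86 -0.46  2.45  2.87  0.7  -1.01]
```

The peg and cup fits agree well with the picture, where the cup is just behind the peg tip at (325,150). Apply the correction, check it, then lower.

Request:
{"method": "carry_out", "body": {
  "motion": [0.33,0.11,0.12,-0.004,0.006,0.003,0.33,0.1,0.12,-0.004,0.006,0.003,0.33,0.1,0.13,-0.004,0.006,0.003,0,0,0,0,0,0]
}}

```text
clock: 26.2
tool_pos: [0.4927, -0.0819, 0.2325]
eef_rot: [-0.046, 0.959, 0.017, 0.28]
contact_force: [0.2, 0.4, -0.4]
opening: 0.569
```

```bash
python3 - <<'E'
from chk import *
look("w7.png")
E
```

```text
pred mouth [ 0.5161 -0.079   0.1306] axis [ 0.011 -0.005  1.   ]
cup fit at mouth xy [ 0.5169 -0.0787] tilt [ 0.002 -0.002] 8736 8736 min z 0.1283
loading [ 0.5181 -0.0794  0.047 ]
peg fit [ 0.5179 -0.0784  0.0008 -0.0015] 1471 1471
```

Request:
{"method": "carry_out", "body": {
  "motion": [0.54,0,0.84,0,0,0,0.54,0,0.84,0,0,0,0.54,0,0.84,0,0,0,0.54,0,0.84,0,0,0,0.54,0,0.84,0,0,0,0.54,0,0.84,0,0,0,0.54,0,0.84,0,0,0]
}}

```text
clock: 27.12
tool_pos: [0.4928, -0.0813, 0.162]
eef_rot: [-0.046, 0.959, 0.017, 0.28]
contact_force: [0.8, 1.1, -0.1]
opening: 0.566
```

Request:
{"method": "carry_out", "body": {
  "motion": [0.11,0,0.17,0,0,0,0.11,0,0.17,0,0,0,0.11,0,0.17,0,0,0,0.11,0,0.17,0,0,0,0,0,0,0,0,0]
}}

```text
clock: 27.75
tool_pos: [0.4928, -0.0812, 0.1555]
eef_rot: [-0.046, 0.958, 0.017, 0.282]
contact_force: [-2.9, -0.3, 7.1]
opening: 0.568
```

```bash
python3 - <<'E'
from chk import *
p,m,a=look("w8.png"); print(p[0].round(4),monitor.get_state()["contact_force"])
E
```

```text
pred mouth [ 0.5165 -0.0784  0.0537] axis [ 0.008 -0.004  1.   ]
cup fit at mouth xy [ 0.5172 -0.0781] tilt [ 0.001 -0.001] 8769 8769 min z 0.0515
loading [ 0.5181 -0.0794  0.047 ]
peg fit [ 0.492  -0.1056 -0.0208  0.0315] 1370 1069
[ 0.4928 -0.0812  0.1555] [-1.47359676  0.60366683  6.76998213]
```

```bash
python3 - <<'E'
from chk import *
p=pose(); pic=snapshot("wrist"); c=cloud(pic,np.ones((480,640),bool),p)
x=np.linalg.norm(c[:,:2]-[.5172,-.0781],axis=1); h=c[(abs(x-.025)<.003)&(c[:,2]<.08)]
print(np.histogram(h[:,2],bins=np.arange(.036,.08,.004)))
t=c[(x>.03)&(x<.04)&(c[:,2]<.06)]; print("table",np.median(t[:,2]),len(t))
EOF=0
E
```

```text
(array([  0,   0, 326, 952, 501, 517, 554, 580, 607, 633]), array([0.036, 0.04 , 0.044, 0.048, 0.052, 0.056, 0.06 , 0.064, 0.068,
       0.072, 0.076]))
table 0.04614583969641227 7944
```

The rim is on the turntable: cup points reach down to z = 0.046–0.048 and 7 N of support force shows. Ease off and release.

Request:
{"method": "carry_out", "body": {
  "motion": [-0.06,0,-0.1,0,0,0,0,0,0,0,0,0]
}}

```text
clock: 28.1
tool_pos: [0.4927, -0.0814, 0.1559]
eef_rot: [-0.046, 0.959, 0.017, 0.281]
contact_force: [0.0, 0.5, 0.3]
opening: 0.565
```

Request:
{"method": "carry_out", "body": {
  "motion": [0,0,0,0,0,0,0,0,0,0,0,0,0,0,0,0,0,0,0,0,0,0,0,0,0,0,0,0,0,0,0,0,0,0,0,0],
  "hand": 7.5
}}

```text
clock: 28.85
tool_pos: [0.4926, -0.0813, 0.1558]
eef_rot: [-0.046, 0.959, 0.017, 0.28]
contact_force: [0.2, 0.8, -0.1]
opening: 0.85
```

```bash
python3 - <<'E'
from chk import *
print(monitor.get_state()["opening"]*88, monitor.get_state()["contact_force"])
p,r=pose(); plan2([(p-r.apply([0,0,.12]),r,8)])
E
```

```text
74.83799112858156 [ 0.19587461  0.76705427 -0.1315071 ]
0, 0, -1.5, 0, 0, 0, 
0, 0, -1.5, 0, 0, 0, 
0, 0, -1.5, 0, 0, 0, 
0, 0, -1.5, 0, 0, 0, 
0, 0, -1.5, 0, 0, 0, 
0, 0, -1.5, 0, 0, 0, 
0, 0, -1.5, 0, 0, 0, 
0, 0, -1.5, 0, 0, 0
-- [ 0.428 -0.088  0.257] cm 1.5 deg 0.0 | margin,err mm,deg,rad/s [0.03 1.15 0.19 2.61] [ 0.95  0.91 -1.44  2.53  1.94  0.95 -0.18]
```

Request:
{"method": "carry_out", "body": {
  "motion": [0,0,-1,0,0,0,0,0,-1,0,0,0,0,0,-1,0,0,0,0,0,-1,0,0,0,0,0,-1,0,0,0,0,0,-1,0,0,0,0,0,-0.8,0,0,0]
}}

```text
clock: 29.72
tool_pos: [0.4558, -0.0853, 0.2136]
eef_rot: [-0.046, 0.959, 0.017, 0.281]
contact_force: [-0.3, 1.3, 0.4]
opening: 0.853
```

Request:
{"method": "carry_out", "body": {
  "motion": [-0.6,0,-1,0,0,0,-0.8,0,-1.2,0,0,0,-0.8,0,-1.2,0,0,0,-0.8,0,-1.2,0,0,0,-0.8,0,-1.2,0,0,0,0,0,0,0,0,0]
}}

```text
clock: 30.48
tool_pos: [0.4571, -0.0858, 0.2834]
eef_rot: [-0.046, 0.958, 0.017, 0.281]
contact_force: [-0.4, -0.6, -0.6]
opening: 0.855
```

```bash
python3 - <<'E'
from chk import *
s=monitor.get_state(); print(s["q"].round(2),s["tool_pos"].round(3),s["clock"],s["contact_force"].round(1))
p=pose(); pic=snapshot("wrist"); save(pic,"w9.png"); c=cloud(pic,np.ones((480,640),bool),p)
L=np.array([.518,-.0785]); x=np.linalg.norm(c[:,:2]-L,axis=1)
h=c[(x<.035)&(c[:,2]>.055)&(c[:,2]<.135)]; v,n=cyl(h,.025,[*L,.047]); print("placed cup",v.round(4),len(h),n)
top=c[(x<.02)&(c[:,2]>.12)&(c[:,2]<.16)]; print("top z",np.median(top[:,2]) if len(top) else None)
for nm,(a,b) in {"front->right":(0,-.115),"rear->left":(0,.115)}.items():
    g=car(a,b,.047); k=c[(np.linalg.norm(c[:,:2]-g[:2],axis=1)<.035)&(c[:,2]>.06)&(c[:,2]<.13)]
    if len(k)>80: v,n=cyl(k,.025,[g[0],g[1],.047]); print(nm,g.round(4),v.round(4),len(k),n)
for sg in (1,-1):
    g=car(-.0884,.0884*sg,.15); k=c[(np.linalg.norm(c[:,:2]-g[:2],axis=1)<.02)&(c[:,2]>.07)&(c[:,2]<.145)]
    if len(k)>40: v,n=cyl(k,.007,[*g[:2],.1]); print("post",g.round(4),v.round(4),n)
t=snapshot("top")
for d in finder.masks_of(t,"short_liner")[:1]: print("short",np.median(cloud(t,d["pixels"]),0).round(3),"was .490 .331 .091")
E
```

```text
[ 0.49  0.52 -0.48  2.45  2.84  0.36 -1.03] [ 0.457 -0.086  0.283] 30.475 [-0.4 -0.6 -0.6]
placed cup [ 0.5169 -0.078   0.0011 -0.0006] 4204 4204
top z 0.14258346303631633
front->right [ 0.6284 -0.1989  0.047 ] [ 6.285e-01 -1.983e-01 -1.000e-04 -1.600e-03] 2501 2501
rear->left [0.6376 0.0309 0.047 ] [ 0.637   0.0324  0.0029 -0.0028] 2291 2291
post [0.5482 0.0079 0.15  ] [ 0.5478  0.009   0.001  -0.0007] 1216
post [ 0.5411 -0.1688  0.15  ] [ 5.409e-01 -1.679e-01 -4.000e-04 -2.000e-04] 1330
short [0.491 0.331 0.091] was .490 .331 .091
```

View pics/w9.png

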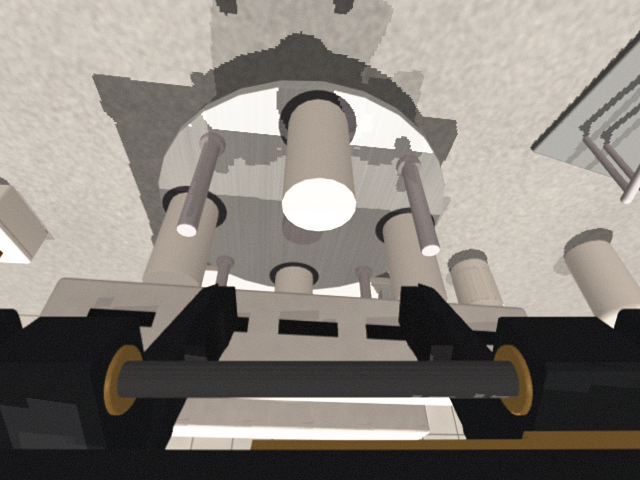

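All the checks I could make agree. The picture shows the tall cup squarely on the front peg at (318,160), with the other cups on theirs and the gripper clear. I'm handing in.

```bash
python3 -c "
from plant import workorder; print(workorder.finish_job())"
```

```text
the job is handed in; nothing more can be done
None
```

I turned the carousel one click by its front-left handle post. I then took the tall cup from the rack, set it upside down over the empty peg, let go and backed the gripper off. I handed the job in at about 30.5 s of the 70 s allowed, and it reports no verdict.

**Last checks, all in agreement:**
- **Tall cup:** it stands about 1 mm from the peg axis and about 0.001 rad off upright. Its top is at 142.6 mm, where 142 mm means the rim is seated on the turntable.
- **Turntable:** both front handle posts are within about 1 mm of their detent positions.
- **Cups at the left and right:** both are within 2 mm of their peg positions and upright.
- **Short cup:** it is within 1 mm of where it started.
- **Robot:** the gripper is clear and the contact force is about zero.

**Not measured at the end:**
- **Cup now at the rear:** I only saw it standing in the last picture.
- **Loose things on the table:** I did not measure them again, but nothing suggested the arm had touched them.

**Setback:** the first approach ran into the limits of joints 5 and 6. I fitted a model of the arm's joints and planned a wrist flip for the carousel moves, which then went as planned.

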